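Load the heel magazine, close it and lock it with the T-key

TASK

Slide the magazine's cover back to open it, then release every wooden heel block lying on the bench on the sloped aluminium shelf so that it slides down, until all of them rest side by side on the shelf against the lower stop. Then slide the cover fully shut over them, take the T-key from its wooden stand, pass it down through the slot in the cover until its collar rests on the cover, give it a quarter turn so that it locks, and let go. Leave the hammer, the tin and the sole-shaped press plate where they are.

Things in the scene. Friction and masses are not known exactly. Their poses are not given: they have to be found in the camera images.
- heel1_mid (a point): A loose wooden heel block with a black rubber tread under it, D-shaped from above: 36 mm wide along x (two flat parallel sides), 42 mm long along y, round end at +y, 34 mm high; this point is at its centre, half-way up. About 50 g. May be absent (None).
- heel2_mid (a point): A loose wooden heel block with a black rubber tread under it, D-shaped from above: 36 mm wide along x (two flat parallel sides), 42 mm long along y, round end at +y, 34 mm high; this point is at its centre, half-way up. About 50 g. May be absent (None).
- heel3_mid (a point): A loose wooden heel block with a black rubber tread under it, D-shaped from above: 36 mm wide along x (two flat parallel sides), 42 mm long along y, round end at +y, 34 mm high; this point is at its centre, half-way up. About 50 g. May be absent (None).
- heel4_mid (a point): A loose wooden heel block with a black rubber tread under it, D-shaped from above: 36 mm wide along x (two flat parallel sides), 42 mm long along y, round end at +y, 34 mm high; this point is at its centre, half-way up. About 50 g. May be absent (None).
- ramp: Fixed smooth sloped shelf, 220 mm wide inside and long; blocks slide down it by themselves. Origin: on its surface, mid-width, at the stop's inner face, 20 mm above the bench. x level across it, y up the slope (24 deg, rising to the magazine's +y), z square to it. Stop plate 45 mm high; rails 15 mm high at x = +-110 mm. The shut cover hides its lower 80 mm; release blocks at y = 120 to 170 mm.
- slot (a point): Middle of the lock slot in the fixed steel deck, at its top, 79 mm above the bench (deck 6 mm thick, hollow beneath). Magazine's axes: x along the slot, y towards the shelf's upper end, z up. Slot 46 mm along x, 14 mm along y. The 5 mm cover slides over the deck (top 85 mm above the bench); its own slot, same size, lies over this one only when fully shut.
- cover (a joint): The flat steel cover's slide, m: 0 fully shut (over the lower end of the shelf), 0.09 fully open (parked over the deck). It opens towards the magazine's -y, away from the shelf's upper end, and stays where it is left; about 2 N moves it.
- cover_handle (a point): Centre of the black handle bar on the cover: 60 mm along the magazine's x, 12 mm thick along y (the slide's direction), 30 mm high; its top is 15 mm above this point, the cover's top face 15 mm below it. It moves with the cover; axes as the magazine's.
- toggle_mid (a point): Steel T-key, upright, 58 mm tall, 90 g; point on its axis, half-way up. From below: cross-bar 40 mm along x, 9 wide, 8 high; shank 9 diameter, 16 high; collar 32 diameter, 4 high (underside 5 mm below this point); flat grip 40 along x, 12 thick along y, from 1 mm below to 29 mm above this point. Starts in its stand, collar on top, grip in line with cross-bar; lifts straight out.
- stand: Fixed wooden stand for the T-key, 80 x 60 mm, 30 mm high, with a slot 46 mm along its x and 15 mm along y; origin at the centre of its underside.
- hammer: A loose hammer lying on the bench, not part of the job.
- tin: A loose steel tin, 72 mm diameter, 50 mm high, not part of the job.
- press_plate: A loose sole-shaped metal press plate, 200 mm long, lying flat, not part of the job.
There are look-alikes about, which are no part of the job. Leave any red or turquoise look-alike of the part that bears heel3_mid alone. Leave any turquoise look-alike of the part that bears heel1_mid alone.

How it is judged:
On the way, in this order (a step that is already met when the one before it is completed fails the run):
1. the cover is slid back (value of joint cover above 0.06 m), for 0.1 s.
2. every heel block present rests on the sloped shelf against the stop (y of heel1_mid in the frame of ramp between 0.01 and 0.034 m and z of heel1_mid in the frame of ramp between 0.01 and 0.026 m and x of heel1_mid in the frame of ramp between -0.11 and 0.11 m and y of heel2_mid in the frame of ramp between 0.01 and 0.034 m and z of heel2_mid in the frame of ramp between 0.01 and 0.026 m and x of heel2_mid in the frame of ramp between -0.11 and 0.11 m and y of heel3_mid in the frame of ramp between 0.01 and 0.034 m and z of heel3_mid in the frame of ramp between 0.01 and 0.026 m and x of heel3_mid in the frame of ramp between -0.11 and 0.11 m and y of heel4_mid in the frame of ramp between 0.01 and 0.034 m and z of heel4_mid in the frame of ramp between 0.01 and 0.026 m and x of heel4_mid in the frame of ramp between -0.11 and 0.11 m), for 0.3 s.
3. the cover is fully shut (value of joint cover below 0.004 m), for 0.2 s.
4. the T-key is down through both slots (z of toggle_mid in the frame of slot between 0.004 and 0.015 m and horizontal distance between toggle_mid and slot below 0.007 m and angle between toggle_mid's own z axis and vertical below 0.17 rad), for 0.1 s.
5. the T-key is turned across the slot (all of step 4 and angle between the x axis of toggle_mid and the x axis of slot, either way round above 1.2 rad), for 0.2 s.
At the end, for the whole second after the job is handed in: Each heel block lies on the shelf against the stop (centre 10-34 mm from the stop, 10-26 mm off the surface); cover within 4 mm of shut; T-key upright (10 deg) in the slot, within 7 mm of its middle, collar within 4 mm of the cover, turned at least 69 deg from the slot, released, at rest (all of step 2 and all of step 5 and value of joint cover below 0.004 m and linear speed of toggle below 0.02 m/s and contact force between toggle and the fingers below 0.2 N); the robot touches nothing.
It fails at once if the hammer is moved more than 30 mm (distance of hammer from where it was at the start of the episode above 0.03 m).
It fails at once if the tin is moved more than 30 mm (distance of tin from where it was at the start of the episode above 0.03 m).
It fails at once if the press plate is moved more than 30 mm (distance of press_plate from where it was at the start of the episode above 0.03 m).
Of heel1, heel2, heel3, heel4 only 2 to 4 are there at a start; the rules pass over those that are not, and their reading is None.
At some moment in a run one of heel1, heel2, heel3, heel4 may be knocked a few centimetres aside while the robot is not near it.
It also fails if it takes over 210 s, if anything falls off the work surface, if the arm or the gripper's body presses on something with over 40 N, if the wrist force passes 120 N, or if a joint passes its speed limit or range.

ROBOT

A 7-joint arm with a two-finger parallel gripper is mounted at the origin on the work surface. World frame = base frame: x ahead of the robot, y to its left, z up, the work surface at z = 0. Lengths are in m, angles in rad, forces in N, time in s.
With the tool pointing down it reaches from about 0.425 to 0.925 m from the base axis. Payload 6.8 kg.
Tool frame: the origin (TCP) lies at the centre of the arm's flange, where the gripper is bolted on; the fingertips stand 173 mm ahead of it and the grasp point (between the pads) lies 155 mm ahead of it (r.hold_point_z is the distance from the TCP to the grasp point, in m); z points along the fingers, x is the direction in which the jaws open and shut, and the axes are right-handed (so a half turn about z gives the same grasp; the last joint's range is limited). The gripper opens to 85 mm and grips with 20 to 120 N. Pads are 22 mm wide; open, the fingers measure 114 mm over their backs; the gripper's body (76 mm by 85 mm) begins 54 mm behind the grasp point. The pads swing forward as they close: fully open they stand 13 mm farther back than shut.
Start: joints at [-1.242, 0.477, 0.022, 1.555, -0.011, 1.109, -0.083], TCP at [0.286, 0.612, 0.405] pointing down, gripper open.
Joint ranges: [-2.96, 2.96], [-0.34, 2.1], [-1.41, 1.46], [0.24, 2.44], [-1.37, 4.51], [0.17, 1.92], [-2.96, 2.96]. Speed limits (rad/s): [2.39, 2.39, 3.14, 3.14, 3.14, 3.14, 3.14].

INTERFACE

Orientations are given as a rotation vector (axis times angle).
In Python, from bench import r gives the robot as it stands.
- The arm moves only by the tool apply_moves, never from a script. Its arguments are lists of equal length, an entry for each row: "dp": the shift along the tool's x, y, z scaled (see below), a list of three; "twist": the turn, a rotation vector about the tool's x, y, z scaled (see below), a list of three; "jaw": the closure in counts, from 0 (fully open) to 255 (shut). In form: {"dp": [[x, y, z], ...], "twist": [[rx, ry, rz], ...], "jaw": [jaw, ...]}. A call has 1 to 20 rows; each row shifts and turns the pose as measured when the row begins, along the tool's axes as they then stand; what a row does not reach is not made up. The controller multiplies each number of a shift by 12 cm and each number of a turn by 120 degrees. A row lasts 1/10 s, in which the tool goes at most 50 mm and 8.59 degrees, less where a joint would pass 70% of its speed; a pose out of reach is approached as far as the arm can. A call with a number of a shift or a turn outside -1 to 1 is refused whole. A call with a gripper value outside its range is refused whole. The fingers move at their own pace and stop on an object; "grip_force" is the grip in N (left out, the last holds). Time passes only in rows, so rows that do not move let the fingers close. It gives the time, the measured TCP pose, the force and the opening at its end, in the units of the state.
- r.get_obs(): the state, without advancing time (a new reading comes with each control period).
- r.grab_frame(name): name is "scene" or "top" or "wrist"; returns a dict with "color" (420x560x3 uint8, red, green, blue), "z_map" (420x560 float32, m along the optical axis (not along the pixel's ray), 0 where there is no reading), "intrinsics" (3x3 intrinsics, pixels), "R" (3x3) and "t" (3): a world point X has camera coordinates R X + t; the wrist camera has in their place "hand_eye" (4x4, takes a point from camera to tool coordinates, whose origin is the TCP and whose axes are the tool frame's). Camera axes: x right, y down, z forward; pixel columns grow to the right and rows downward; lengths in m; the calibration is good to about 2 mm. A picture is of the moment at which its call begins: read the wrist's pose just before it.
- r.hand_in(): hands the job in, once; it reports no verdict.
The state is a dict: "clock": time; "joints": joint angles; "qvel": joint speeds; "tau": joint torques, N m; "tcp_pos": TCP position; "orientation": TCP orientation; "contact_force": force on the tool from outside, world axes, zero at the start; "moment": the same for the moment, N m; "grip_width": finger opening in m.
Only numpy, scipy, OpenCV 4.12 (cv2) and the standard library are available. Lean on these libraries where they do the work, as an engineer would, in place of code of your own. Each camera call takes 0.05 s, during which the arm holds its last target.

## Working session

There is one attempt and no reset: what is moved stays moved. The work goes in short steps, Python scripts to look and compute and a tool call to move; the robot and the scene stay as the last step left them, time stands still between calls to the robot, and variables do not carry over. Pictures are saved under pics/ and viewed, and the job is handed in when it is done.

Besides the shell and the picture viewer there is one more tool, called after "Emit:" by a JSON object that holds its "api" and its "payload", one argument or row to a line. apply_moves: Moves the arm, as the interface text tells. Shifts and turns lie within -1 to 1; 1 stands for 12 cm of shift or 120 degrees of turn. Its arguments: {"type":"object","properties":{"dp":{"type":"array"},"twist":{"type":"array"},"jaw":{"type":"array"},"grip_force":{"type":"number"}},"required":["dp","twist","jaw"]}

```bash
ls; mkdir -p pics; cat > h.py <<'E'
import numpy as np, cv2
from bench import r
from scipy.spatial.transform import Rotation as Ro
def save(name,fn):
    f=r.grab_frame(name); cv2.imwrite('pics/'+fn+'.png',f['color'][:,:,::-1]); np.savez('pics/'+fn+'.npz',**f); return f
def pts(f,o=None):
    K=f['intrinsics'];z=f['z_map'];h,w=z.shape
    u,v=np.meshgrid(np.arange(w),np.arange(h))
    P=np.stack([(u-K[0,2])/K[0,0]*z,(v-K[1,2])/K[1,1]*z,z],-1)
    if 'R' in f: return (P-f['t'])@f['R']
    H=f['hand_eye'];P=P@H[:3,:3].T+H[:3,3]
    return P@Ro.from_rotvec(o['orientation']).as_matrix().T+np.array(o['tcp_pos'])
E
python3 - <<'E'
from h import *
print(r.get_obs(), r.hold_point_z)
for n in ['scene','top','wrist']:
    f=save(n,n+'0'); print(n,f['intrinsics'].tolist(),f.get('R'),f.get('t'),f.get('hand_eye'))
E
```

```text
pics
{'clock': 0.0, 'joints': array([-1.24208709,  0.47779145,  0.02235161,  1.55644852, -0.0115047 ,
        1.10928861, -0.08310008]), 'qvel': array([ 0.0007652 , -0.00224841, -0.00080174, -0.00033341,  0.00074949,
        0.00092972, -0.00070138]), 'tau': array([ 2.28921863e-04, -5.96467638e+01,  1.60826314e+00, -2.81201041e+01,
        1.25361403e-02,  9.51319991e-03,  5.42172268e-05]), 'tcp_pos': array([0.28544031, 0.61137427, 0.4037327 ]), 'orientation': array([ 2.64907368e+00,  1.68677468e+00, -2.27338965e-03]), 'contact_force': array([-0.33213076, -0.12737223, -0.32698644]), 'moment': array([ 0.01620858, -0.00731412, -0.02728948]), 'grip_width': 0.08559725876247648} 0.1547
scene [[541.4955404814295, 0.0, 281.62541173855954], [0.0, 541.4955404814295, 202.28685541218394], [0.0, 0.0, 1.0]] [[ 0.44327503  0.89635069  0.00791832]
 [ 0.69275098 -0.33695555 -0.63761826]
 [-0.56886144  0.28812568 -0.77031179]] [-0.21053073 -0.36988361  1.97461986] None
top [[480.85410230732396, 0.0, 282.90861151263965], [0.0, 480.85410230732396, 213.11187994765058], [0.0, 0.0, 1.0]] [[-2.35192667e-02 -9.99721452e-01 -1.96554361e-03]
 [-9.96097504e-01  2.36012177e-02 -8.50455427e-02]
 [ 8.50682426e-02 -4.23357133e-05 -9.96375126e-01]] [-0.04635144  0.56959767  1.37036482] None
wrist [[317.67270710060546, 0.0, 282.18332365975664], [0.0, 317.67270710060546, 210.8110101345108], [0.0, 0.0, 1.0]] None None [[ 9.99999657e-01 -2.32607430e-04 -7.94976570e-04 -6.64153481e-04]
 [ 4.40811737e-04  9.62009497e-01  2.73015630e-01 -6.96177411e-02]
 [ 7.01269546e-04 -2.73015887e-01  9.62009269e-01  3.22035772e-02]
 [ 0.00000000e+00  0.00000000e+00  0.00000000e+00  1.00000000e+00]]
```

View pics/scene0.png

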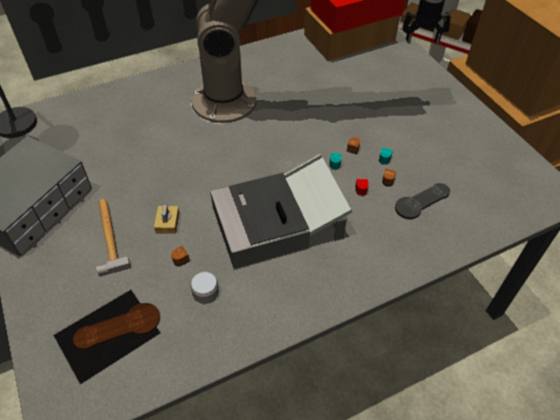

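View pics/top0.png

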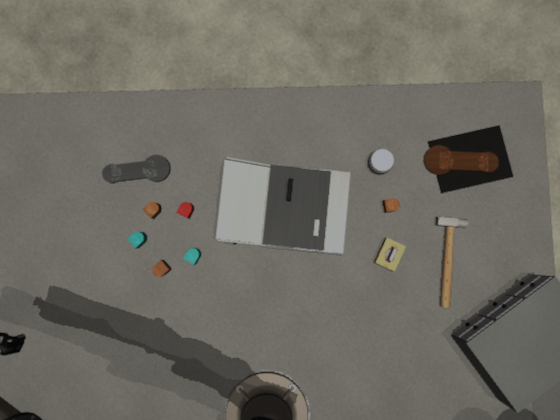

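View pics/wrist0.png

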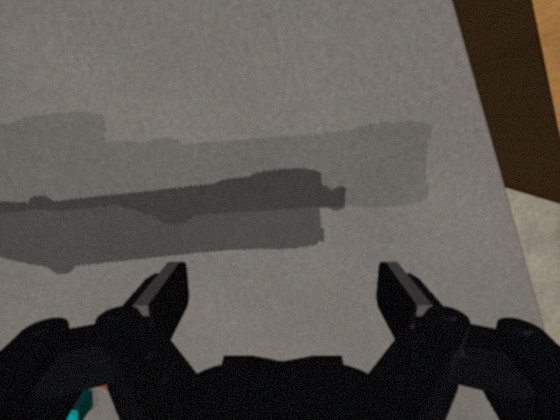

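```bash
cat > a.py <<'E'
from h import *
f=dict(np.load('pics/top0.npz')); P=pts(f); c=f['color']
s=np.load('pics/scene0.npz'); 
A=cv2.resize(c[140:290,90:250],None,fx=3.5,fy=3.5,interpolation=cv2.INTER_CUBIC)
B=cv2.resize(c[145:275,210:415],None,fx=3.8,fy=3.8,interpolation=cv2.INTER_CUBIC)
cv2.imwrite('pics/ca.png',A[:,:,::-1]);cv2.imwrite('pics/cb.png',B[:,:,::-1])
C=cv2.resize(s['color'][120:300,140:410],None,fx=2.9,fy=2.9,interpolation=cv2.INTER_CUBIC);cv2.imwrite('pics/cc.png',C[:,:,::-1])
for u,v in [(152,210),(161,268),(391,205),(185,210),(137,240),(192,256),(316,228),(290,189),(340,200),(240,200),(224,200),(262,200),(270,200),(391,255),(380,250),(300,210),(322,210),(332,210)]:
    print(u,v,P[v,u].round(4),c[v,u])
E
python3 a.py
```

```text
152 210 [0.5858 0.3181 0.0309] [141  99  62]
161 268 [0.4187 0.2911 0.0362] [130  85  53]
391 205 [ 0.5838 -0.3723  0.0319] [145  93  58]
185 210 [0.5836 0.223  0.03  ] [155  45  42]
137 240 [0.5002 0.3618 0.0292] [ 63 153 151]
192 256 [0.4506 0.2033 0.0324] [ 65 155 148]
316 228 [ 0.5198 -0.1505  0.082 ] [162 164 161]
290 189 [ 0.6258 -0.0806  0.1168] [31 30 30]
340 200 [ 0.5965 -0.2198  0.0802] [161 161 156]
240 200 [0.6021 0.0583 0.0892] [161 164 156]
224 200 [0.601  0.1004 0.1072] [162 164 159]
262 200 [ 0.6043 -0.0013  0.0568] [161 164 157]
270 200 [ 0.6005 -0.0248  0.0861] [70 70 67]
391 255 [ 0.4403 -0.3598  0.0608] [140 138 135]
380 250 [ 0.4551 -0.3362  0.0275] [87 77 52]
300 210 [ 0.5704 -0.1073  0.0879] [72 71 69]
322 210 [ 0.5691 -0.1683  0.0863] [71 70 68]
332 210 [ 0.5692 -0.1968  0.0785] [162 164 159]
```

View pics/ca.png

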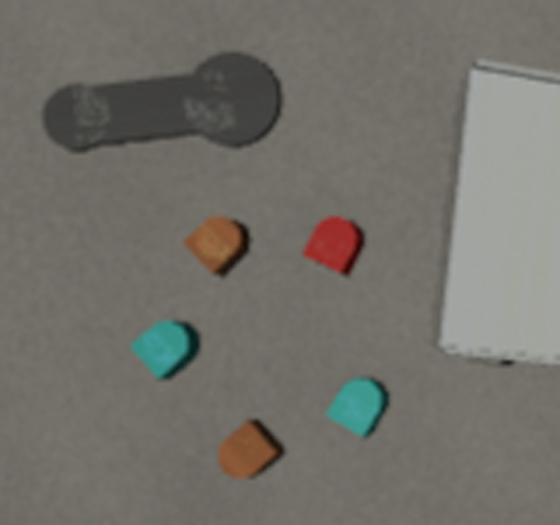

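View pics/cb.png

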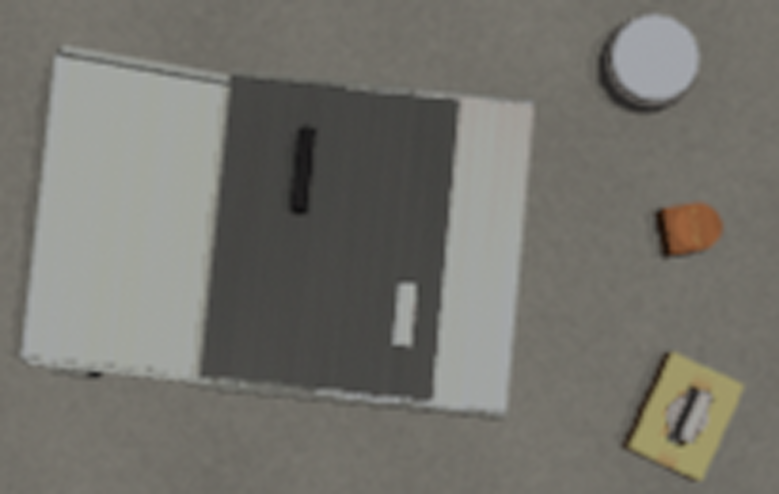

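View pics/cc.png

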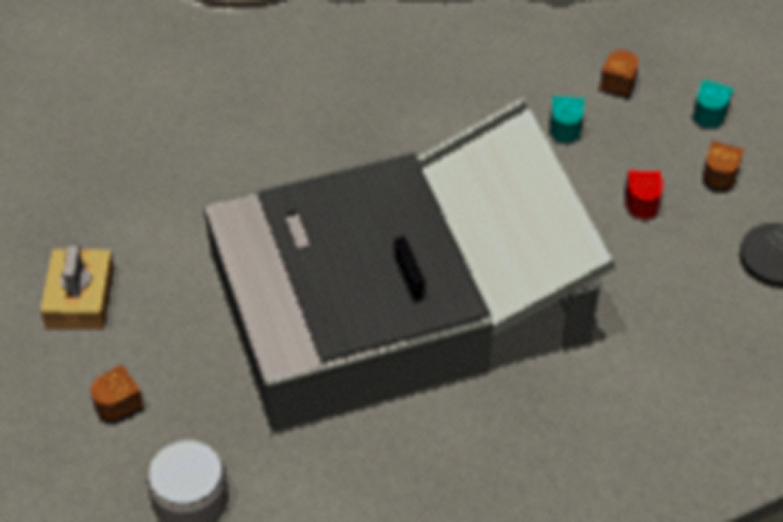

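```bash
cat > b.py <<'E'
from h import *
f=dict(np.load('pics/top0.npz')); P=pts(f); c=f['color'].astype(int); Z=P[...,2]
hsv=cv2.cvtColor(f['color'],cv2.COLOR_RGB2HSV)
K=f['intrinsics'];R=f['R'];t=f['t']
def cast(u,v,z):
    d=R.T@np.array([(u-K[0,2])/K[0,0],(v-K[1,2])/K[1,1],1]); o=-R.T@t
    return o+d*(z-o[2])/d[2]
def rect(m,z,lab,mn=30):
    cs,_=cv2.findContours(m.astype(np.uint8),cv2.RETR_EXTERNAL,cv2.CHAIN_APPROX_NONE)
    for k in cs:
        if cv2.contourArea(k)<mn: continue
        w=np.array([cast(u,v,z)[:2] for u,v in k[:,0]],np.float32)
        (cx,cy),(a,b),an=cv2.minAreaRect(w*1000)
        print(lab,'px',k[:,0].mean(0).round(),'c',round(cx),round(cy),'size',round(a),round(b),'ang',round(an,1))
roi=np.zeros(Z.shape,bool);roi[145:275,210:355]=1
mx=c.max(2)
dark=roi&(mx<100)&(Z>.08)&(Z<.093)
rect(dark,.085,'cover',300)
h=roi&(mx<55)&(Z>.1); rect(h,.115,'handle')
r2=np.zeros_like(roi);r2[215:242,308:324]=1
rect(r2&(mx>115),.079,'slot',10)
r3=np.zeros_like(roi);r3[:,322:360]=1
rect(r3&roi&(mx>130)&(Z>.07),.079,'deckstrip')
r4=np.zeros_like(roi);r4[:,210:275]=1
sel=r4&roi&(mx>130)&(Z>.045)&(Z<.12)
Q=P[sel]; n=np.linalg.svd(Q-Q.mean(0),full_matrices=False)[2][2]; print('ramp normal',n,np.degrees(np.arccos(abs(n[2]))),Q.mean(0),'yaw y',np.degrees(np.arctan2(n[1],n[0])))
orange=(hsv[...,0]<18)&(hsv[...,1]>120)&(mx>80)
rect(orange,.034,'heel',20)
col=((hsv[...,0]>170)|(hsv[...,0]<4)|((hsv[...,0]>80)&(hsv[...,0]<100)))&(hsv[...,1]>120)
rect(col,.034,'look',20)
yel=(hsv[...,0]>18)&(hsv[...,0]<32)&(hsv[...,1]>90)
rect(yel,.03,'stand',60)
E
python3 b.py
```

```text
cover px [296. 207.] c 580 -98 size 169 225 ang 83.0
handle px [289. 190.] c 625 -77 size 12 59 ang 82.9
slot px [316. 227.] c 523 -151 size 14 45 ang 83.1
deckstrip px [336. 212.] c 565 -208 size 56 231 ang 82.6
ramp normal [ 0.04766039  0.40487523 -0.91312898] 24.058600651654444 [0.5957062  0.0519751  0.08260138] yaw y 83.28625334851436
heel px [160. 269.] c 415 297 size 35 40 ang 44.1
heel px [446. 256.] c 434 -521 size 9 51 ang 87.0
heel px [185. 209.] c 587 222 size 36 40 ang 62.2
heel px [151. 208.] c 591 319 size 35 38 ang 44.2
heel px [391. 204.] c 585 -375 size 35 41 ang 8.9
heel px [484. 161.] c 704 -646 size 26 50 ang 86.7
heel px [446. 160.] c 713 -537 size 41 51 ang 87.1
look px [192. 255.] c 454 202 size 37 42 ang 62.7
look px [138. 239.] c 504 358 size 40 45 ang 38.3
look px [185. 210.] c 586 221 size 39 40 ang 62.9
```

```bash
cat >> h.py <<'E'
MY=np.array([0.118,0.993,0]);MY/=np.linalg.norm(MY);MX=np.array([MY[1],-MY[0],0]);Zu=np.array([0,0,1.])
def plan(hold,xdir,zdir=(0,0,-1),flip=None):
    o=r.get_obs();R0=Ro.from_rotvec(o['orientation']).as_matrix();p=np.array(o['tcp_pos'])
    z=np.array(zdir,float);z/=np.linalg.norm(z);x=np.array(xdir,float);x-=z*(x@z);x/=np.linalg.norm(x)
    best=None
    for s in ([1,-1] if flip is None else [flip]):
        T=np.stack([s*x,np.cross(z,s*x),z],1);w=Ro.from_matrix(R0.T@T).as_rotvec()
        if best is None or np.linalg.norm(w)<np.linalg.norm(best[0]): best=(w,T,s)
    w,T,s=best
    tcp=np.array(hold)-r.hold_point_z*T[:,2]
    tw=np.degrees(w)/120; d=(T.T@(tcp-p))/.12; d0=(R0.T@(tcp-p))/.12
    print('clock',o['clock'],'hold now',(p+r.hold_point_z*R0[:,2]).round(4),'z',R0[:,2].round(3),'x',R0[:,0].round(3),'F',np.round(o['contact_force'],1),'w',round(o['grip_width'],4),'j',np.round(o['joints'],2))
    print('flip',s,'twist tot',tw.round(3),'|rows>=',np.ceil(np.linalg.norm(w)/np.radians(8.59)),' then dp',d.round(3),'|or dp before twist',d0.round(3))
E
python3 - <<'E'
from h import *
plan([.60,-.09,.26],MY)
E
```

```text
clock 0.15 hold now [0.2854 0.6112 0.2492] z [-0.001 -0.001 -1.   ] x [ 0.423  0.906 -0.001] F [0.2 0.1 0.4] w 0.0854 j [-1.24  0.48  0.02  1.56 -0.01  1.11 -0.08]
flip 1 twist tot [-0.     0.001 -0.152] |rows>= 3.0  then dp [-5.495  3.293 -0.09 ] |or dp before twist [-4.188  4.848 -0.083]
```

Emit:
{"api": "apply_moves", "payload": {
  "dp": [
    [0, 0, 0],
    [0, 0, 0],
    [0, 0, 0],
    [-0.343, 0.206, -0.006],
    [-0.343, 0.206, -0.006],
    [-0.343, 0.206, -0.006],
    [-0.343, 0.206, -0.006],
    [-0.343, 0.206, -0.006],
    [-0.343, 0.206, -0.006],
    [-0.343, 0.206, -0.006],
    [-0.343, 0.206, -0.006]
  ],
  "twist": [
    [0, 0, -0.051],
    [0, 0, -0.051],
    [0, 0, -0.051],
    [0, 0, 0],
    [0, 0, 0],
    [0, 0, 0],
    [0, 0, 0],
    [0, 0, 0],
    [0, 0, 0],
    [0, 0, 0],
    [0, 0, 0]
  ],
  "jaw": [0, 0, 0, 0, 0, 0, 0, 0, 0, 0, 0]
}}

```text
clock: 1.25
tcp_pos: [0.4491, 0.2581, 0.4055]
orientation: [-2.315, -2.121, 0.01]
contact_force: [1.2, 0.2, -0.8]
grip_width: 0.0857
```

```bash
python3 - <<'E'
from h import *
plan([.60,-.09,.26],MY)
E
```

```text
clock 1.25 hold now [0.4482 0.2576 0.2508] z [-0.006 -0.003 -1.   ] x [ 0.087  0.996 -0.003] F [ 1.2  0.2 -0.8] w 0.0857 j [-0.71  0.22  0.08  1.93 -0.02  1.    0.86]
flip 1 twist tot [-0.003  0.002  0.015] |rows>= 1.0  then dp [-2.732  1.591 -0.077] |or dp before twist [-2.78   1.506 -0.076]
```

Emit:
{"api": "apply_moves", "payload": {
  "dp": [
    [0, 0, 0],
    [-0.343, 0.199, -0.01],
    [-0.343, 0.199, -0.01],
    [-0.343, 0.199, -0.01],
    [-0.343, 0.199, -0.01],
    [-0.343, 0.199, -0.01],
    [-0.343, 0.199, -0.01],
    [-0.343, 0.199, -0.01],
    [-0.343, 0.199, -0.01],
    [0, 0, 0],
    [0, 0, 0]
  ],
  "twist": [
    [-0.003, 0.002, 0.015],
    [0, 0, 0],
    [0, 0, 0],
    [0, 0, 0],
    [0, 0, 0],
    [0, 0, 0],
    [0, 0, 0],
    [0, 0, 0],
    [0, 0, 0],
    [0, 0, 0],
    [0, 0, 0]
  ],
  "jaw": [0, 0, 0, 0, 0, 0, 0, 0, 0, 0, 0]
}}

```text
clock: 2.35
tcp_pos: [0.6011, -0.1057, 0.4144]
orientation: [2.36, 2.07, 0.001]
contact_force: [0.7, 0.3, 0.1]
grip_width: 0.0852
```

```bash
python3 - <<'E'
from h import *
o=r.get_obs(); f=save('wrist','w1'); np.save('pics/w1o.npy',np.r_[o['tcp_pos'],o['orientation']])
plan([.625,-.077,.2],MY)
E
```

```text
clock 2.4 hold now [ 0.6012 -0.1065  0.2598] z [ 0.002 -0.002 -1.   ] x [ 0.13   0.991 -0.002] F [ 0.1 -1.1 -0.3] w 0.0855 j [-0.16  0.37  0.3   1.72 -0.12  1.07  1.62]
flip 1 twist tot [ 0.001  0.001 -0.006] |rows>= 1.0  then dp [0.265 0.171 0.498] |or dp before twist [0.268 0.166 0.498]
```

View pics/w1.png

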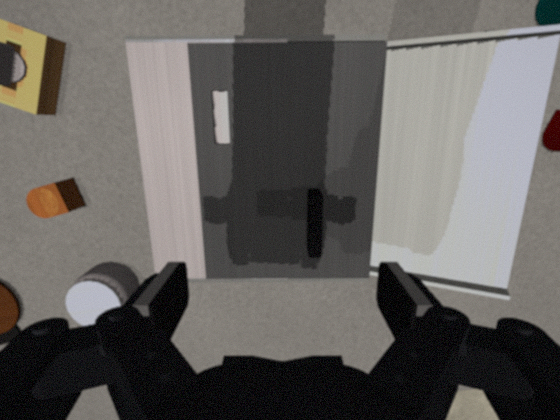

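```bash
cat >> h.py <<'E'
def loadw(n):
    f=dict(np.load(f'pics/{n}.npz'));a=np.load(f'pics/{n}o.npy');return f,{'tcp_pos':a[:3],'orientation':a[3:]}
def wsave(n):
    o=r.get_obs(); f=save('wrist',n); np.save(f'pics/{n}o.npy',np.r_[o['tcp_pos'],o['orientation']]);return f,o
def wcast(f,o,uv,z):
    K=f['intrinsics'];H=f['hand_eye'];R=Ro.from_rotvec(o['orientation']).as_matrix()
    uv=np.asarray(uv,float).reshape(-1,2)
    d=np.c_[(uv[:,0]-K[0,2])/K[0,0],(uv[:,1]-K[1,2])/K[1,1],np.ones(len(uv))]@H[:3,:3].T@R.T
    c=R@H[:3,3]+np.array(o['tcp_pos'])
    return c+d*((z-c[2])/d[:,2])[:,None]
def wrect(f,o,m,z,lab,mn=30):
    cs,_=cv2.findContours(m.astype(np.uint8),cv2.RETR_EXTERNAL,cv2.CHAIN_APPROX_NONE)
    for k in cs:
        if cv2.contourArea(k)<mn: continue
        w=wcast(f,o,k[:,0],z)[:,:2].astype(np.float32)
        (cx,cy),(a,b),an=cv2.minAreaRect(w*1000)
        print(lab,'px',k[:,0].mean(0).round(),'area',cv2.contourArea(k),'c',round(cx,1),round(cy,1),'size',round(a,1),round(b,1),'ang',round(an,1))
def roi(m,u0,u1,v0,v1):
    q=np.zeros_like(m);q[v0:v1,u0:u1]=m[v0:v1,u0:u1];return q
E
python3 - <<'E'
from h import *
f,o=loadw('w1');P=pts(f,o);c=f['color'];mx=c.max(2).astype(int)
for u,v in [(222,117),(210,117),(315,222),(345,150),(165,150),(222,95),(222,135),(450,150)]: print(u,v,P[v,u].round(4),c[v,u])
wrect(f,o,roi(mx>110,205,240,80,150),.085,'slot')
wrect(f,o,roi(mx<25,290,340,170,270),.115,'handle')
wrect(f,o,roi((mx<105),185,390,40,282),.085,'cover',500)
wrect(f,o,roi(mx>110,130,202,40,285),.079,'deck',500)
E
```

```text
222 117 [ 0.5319 -0.0972  0.382 ] [184 184 182]
210 117 [ 0.5208 -0.1619  0.0836] [80 80 77]
315 222 [ 0.622  -0.0801  0.1134] [ 6 11  6]
345 150 [ 0.566  -0.0434  0.0826] [78 77 76]
165 150 [ 0.5444 -0.2116  0.0764] [178 169 165]
222 95 [ 0.5033 -0.1487  0.078 ] [182 181 177]
222 135 [ 0.5378 -0.1552  0.0777] [186 180 178]
450 150 [0.5791 0.0545 0.0801] [177 177 169]
slot px [221. 116.] area 717.0 c 522.2 -151.4 size 13.4 45.6 ang 82.7
handle px [314. 222.] area 895.0 c 622.9 -80.5 size 13.8 64.2 ang 83.7
cover px [294. 162.] area 42621.0 c 581.4 -88.7 size 189.7 226.2 ang 82.8
deck px [165. 160.] area 15176.5 c 565.0 -218.1 size 74.0 235.3 ang 78.5
```

```bash
python3 - <<'E'
from h import *
plan([.624,-.079,.110],MY)
E
```

```text
clock 2.4 hold now [ 0.6012 -0.1065  0.2598] z [ 0.002 -0.002 -1.   ] x [ 0.13   0.991 -0.002] F [ 0.1 -1.1 -0.3] w 0.0855 j [-0.16  0.37  0.3   1.72 -0.12  1.07  1.62]
flip 1 twist tot [ 0.001  0.001 -0.006] |rows>= 1.0  then dp [0.247 0.165 1.248] |or dp before twist [0.252 0.159 1.248]
```

Emit:
{"api": "apply_moves", "payload": {
  "dp": [
    [0.06, 0.04, 0.1],
    [0.06, 0.04, 0.2],
    [0.06, 0.04, 0.2],
    [0.06, 0.04, 0.2],
    [0, 0, 0.1],
    [0, 0, 0]
  ],
  "twist": [
    [0, 0, -0.006],
    [0, 0, 0],
    [0, 0, 0],
    [0, 0, 0],
    [0, 0, 0],
    [0, 0, 0]
  ],
  "jaw": [0, 0, 0, 0, 0, 0]
}}

```text
clock: 3.0
tcp_pos: [0.6241, -0.0663, 0.3121]
orientation: [-2.329, -2.105, -0.005]
contact_force: [0.5, 0.4, 0.0]
grip_width: 0.0852
```

```bash
python3 - <<'E'
from h import *
plan([.624,-.079,.110],MY)
E
```

```text
clock 3.0 hold now [ 0.6243 -0.0657  0.1574] z [ 0.001  0.003 -1.   ] x [0.101 0.995 0.004] F [0.5 0.4 0. ] w 0.0852 j [-0.18  0.51  0.25  1.77 -0.16  0.88  1.62]
flip 1 twist tot [ 0.    -0.002  0.008] |rows>= 1.0  then dp [-0.106  0.011  0.395] |or dp before twist [-0.107  0.009  0.395]
```

Emit:
{"api": "apply_moves", "payload": {
  "dp": [
    [-0.08, 0.01, 0.0],
    [-0.01, 0, 0],
    [0, 0, 0],
    [0, 0, 0]
  ],
  "twist": [
    [0, 0, 0.006],
    [0, 0, 0],
    [0, 0, 0],
    [0, 0, 0]
  ],
  "jaw": [0, 0, 0, 0]
}}

```text
clock: 3.4
tcp_pos: [0.6245, -0.0783, 0.3149]
orientation: [2.344, 2.09, 0.009]
contact_force: [-0.2, 0.6, 0.6]
grip_width: 0.0851
```

```bash
python3 - <<'E'
from h import *
plan([.624,-.079,.110],MY)
E
```

```text
clock 3.4 hold now [ 0.6252 -0.0778  0.1602] z [ 0.005  0.003 -1.   ] x [0.114 0.993 0.004] F [-0.2  0.6  0.6] w 0.0851 j [-0.16  0.5   0.26  1.77 -0.16  0.89  1.62]
flip 1 twist tot [ 0.002 -0.002  0.002] |rows>= 1.0  then dp [-0.006 -0.003  0.418] |or dp before twist [-0.008 -0.005  0.418]
```

Descend and grip.

Emit:
{"api": "apply_moves", "payload": {
  "dp": [
    [0, 0, 0.1],
    [0, 0, 0.1],
    [0, 0, 0.1],
    [0, 0, 0.08],
    [0, 0, 0.0],
    [0, 0, 0],
    [0, 0, 0],
    [0, 0, 0],
    [0, 0, 0],
    [0, 0, 0],
    [0, 0, 0],
    [0, 0, 0],
    [0, 0, 0]
  ],
  "twist": [
    [0, 0, 0],
    [0, 0, 0],
    [0, 0, 0],
    [0, 0, 0],
    [0, 0, 0],
    [0, 0, 0],
    [0, 0, 0],
    [0, 0, 0],
    [0, 0, 0],
    [0, 0, 0],
    [0, 0, 0],
    [0, 0, 0],
    [0, 0, 0]
  ],
  "jaw": [0, 0, 0, 0, 0, 0, 200, 255, 255, 255, 255, 255, 255],
  "grip_force": 25
}}

```text
clock: 4.7
tcp_pos: [0.625, -0.0786, 0.2664]
orientation: [2.345, 2.087, 0.012]
contact_force: [0.5, -0.5, -0.6]
grip_width: 0.0114
```

```bash
python3 - <<'E'
from h import *
plan([.624,-.079,.110],MY)
E
```

```text
clock 4.7 hold now [ 0.6261 -0.0781  0.1117] z [ 0.007  0.003 -1.   ] x [0.116 0.993 0.004] F [ 0.5 -0.5 -0.6] w 0.0114 j [-0.15  0.57  0.24  1.8  -0.18  0.8   1.64]
flip 1 twist tot [ 0.003 -0.002  0.001] |rows>= 1.0  then dp [-0.004 -0.008  0.014] |or dp before twist [-0.004 -0.008  0.014]
```

Emit:
{"api": "apply_moves", "payload": {
  "dp": [
    [-0.06, 0, 0],
    [-0.08, 0, 0],
    [-0.08, 0, 0],
    [-0.08, 0, 0],
    [-0.08, 0, 0],
    [-0.05, 0, 0],
    [0, 0, 0]
  ],
  "twist": [
    [0, 0, 0],
    [0, 0, 0],
    [0, 0, 0],
    [0, 0, 0],
    [0, 0, 0],
    [0, 0, 0],
    [0, 0, 0]
  ],
  "jaw": [255, 255, 255, 255, 255, 255, 255]
}}

```text
clock: 5.4
tcp_pos: [0.6181, -0.1343, 0.2664]
orientation: [2.347, 2.087, 0.013]
contact_force: [-0.9, 0.7, 0.4]
grip_width: 0.0117
```

```bash
python3 - <<'E'
from h import *
plan([.626-.0106,-.078-.0894,.110],MY)
E
```

```text
clock 5.4 hold now [ 0.6192 -0.1335  0.1117] z [ 0.007  0.005 -1.   ] x [0.117 0.993 0.006] F [-0.9  0.7  0.4] w 0.0117 j [-0.06  0.57  0.24  1.79 -0.19  0.8   1.73]
flip 1 twist tot [ 0.003 -0.003  0.   ] |rows>= 1.0  then dp [-0.277  0.01   0.014] |or dp before twist [-0.277  0.01   0.013]
```

Emit:
{"api": "apply_moves", "payload": {
  "dp": [
    [-0.03, 0, 0],
    [-0.03, 0, 0],
    [-0.03, 0, 0],
    [0, 0, 0]
  ],
  "twist": [
    [0, 0, 0],
    [0, 0, 0],
    [0, 0, 0],
    [0, 0, 0]
  ],
  "jaw": [255, 255, 255, 255]
}}

```text
clock: 5.8
tcp_pos: [0.6167, -0.1457, 0.2664]
orientation: [2.347, 2.088, 0.013]
contact_force: [-0.5, -0.4, -0.0]
grip_width: 0.0116
```

Emit:
{"api": "apply_moves", "payload": {
  "dp": [
    [-0.03, 0, 0],
    [-0.03, 0, 0],
    [0, 0, 0]
  ],
  "twist": [
    [0, 0, 0],
    [0, 0, 0],
    [0, 0, 0]
  ],
  "jaw": [255, 255, 255]
}}

```text
clock: 6.1
tcp_pos: [0.6159, -0.1531, 0.2664]
orientation: [2.346, 2.089, 0.013]
contact_force: [-2.0, 0.9, 1.8]
grip_width: 0.0114
```

Emit:
{"api": "apply_moves", "payload": {
  "dp": [
    [-0.03, 0, 0],
    [-0.03, 0, 0],
    [0, 0, 0]
  ],
  "twist": [
    [0, 0, 0],
    [0, 0, 0],
    [0, 0, 0]
  ],
  "jaw": [255, 255, 255]
}}

```text
clock: 6.4
tcp_pos: [0.6159, -0.1553, 0.2664]
orientation: [-2.337, -2.09, -0.02]
contact_force: [-1.3, -3.0, 1.1]
grip_width: 0.0111
```

```bash
python3 - <<'E'
from h import *
wsave('w2');save('top','top1');save('scene','scene1')
plan([.626-.0106,-.078-.0894,.110],MY)
E
```

```text
clock 6.55 hold now [ 0.6167 -0.1533  0.1117] z [ 0.005  0.013 -1.   ] x [0.112 0.994 0.014] F [-1.4  3.6  1.6] w 0.0118 j [-0.02  0.57  0.24  1.78 -0.2   0.81  1.77]
flip 1 twist tot [ 0.002 -0.007  0.003] |rows>= 1.0  then dp [-0.1    0.008  0.014] |or dp before twist [-0.1    0.008  0.013]
```

View pics/w2.png

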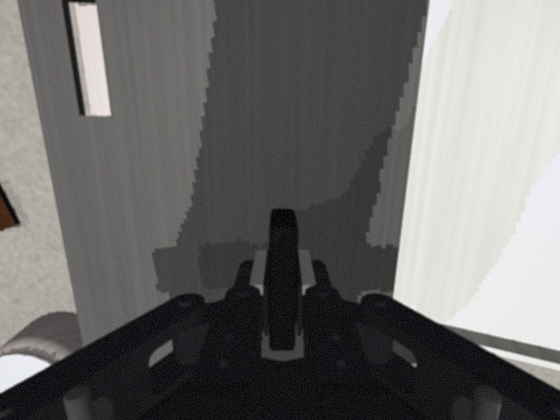

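View pics/top1.png

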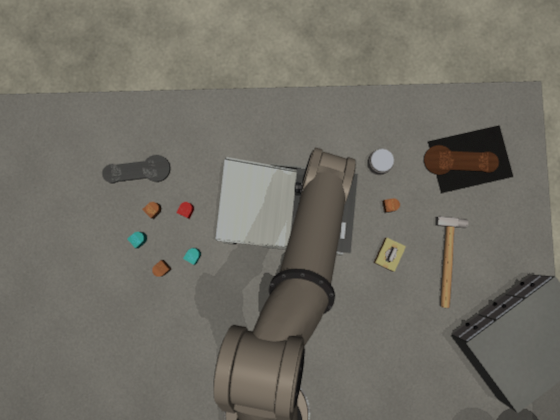

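Emit:
{"api": "apply_moves", "payload": {
  "dp": [
    [0, 0, 0],
    [0, 0, 0],
    [0, 0, 0],
    [0, 0, 0],
    [0, 0, -0.15],
    [0, 0, -0.25],
    [0, 0, -0.3],
    [0, 0, -0.15],
    [0, 0, 0]
  ],
  "twist": [
    [0, 0, 0],
    [0, 0, 0],
    [0, 0, 0],
    [0, 0, 0],
    [0, 0, 0],
    [0, 0, 0],
    [0, 0, 0],
    [0, 0, 0],
    [0, 0, 0]
  ],
  "jaw": [150, 100, 0, 0, 0, 0, 0, 0, 0]
}}

```text
clock: 7.45
tcp_pos: [0.6149, -0.1591, 0.37]
orientation: [-2.34, -2.088, -0.014]
contact_force: [0.2, 0.4, -0.8]
grip_width: 0.0852
```

```bash
python3 - <<'E'
from h import *
plan([.56,-.375,.22],[.99,.14,0])
E
```

```text
clock 7.45 hold now [ 0.6154 -0.1577  0.2154] z [ 0.003  0.009 -1.   ] x [0.113 0.994 0.01 ] F [ 0.2  0.4 -0.8] w 0.0852 j [-0.04  0.45  0.27  1.71 -0.15  1.    1.74]
flip 1 twist tot [-0.002 -0.005  0.629] |rows>= 9.0  then dp [-0.704  1.717 -0.039] |or dp before twist [-1.839 -0.25  -0.057]
```

Emit:
{"api": "apply_moves", "payload": {
  "dp": [
    [-0.3, -0.04, -0.01],
    [-0.36, -0.05, -0.01],
    [-0.36, -0.05, -0.01],
    [-0.36, -0.05, -0.01],
    [-0.26, -0.04, -0.01],
    [-0.1, -0.02, 0],
    [0, 0, 0],
    [0, 0, 0],
    [0, 0, 0],
    [0, 0, 0],
    [0, 0, 0],
    [0, 0, 0],
    [0, 0, 0],
    [0, 0, 0],
    [0, 0, 0],
    [0, 0, 0],
    [0, 0, 0]
  ],
  "twist": [
    [0, 0, 0],
    [0, 0, 0],
    [0, 0, 0],
    [0, 0, 0],
    [0, 0, 0],
    [0, 0, 0],
    [0, 0, 0.07],
    [0, 0, 0.07],
    [0, 0, 0.07],
    [0, 0, 0.07],
    [0, 0, 0.07],
    [0, 0, 0.07],
    [0, 0, 0.07],
    [0, 0, 0.07],
    [0, 0, 0.06],
    [0, 0, 0],
    [0, 0, 0]
  ],
  "jaw": [0, 0, 0, 0, 0, 0, 0, 0, 0, 0, 0, 0, 0, 0, 0, 0, 0]
}}

```text
clock: 9.15
tcp_pos: [0.5637, -0.3546, 0.3525]
orientation: [-3.107, -0.222, 0.019]
contact_force: [0.5, 0.6, -0.2]
grip_width: 0.0854
```

```bash
python3 - <<'E'
from h import *
plan([.56,-.375,.22],[.99,.14,0])
f,o=wsave('w3')
hsv=cv2.cvtColor(f['color'],cv2.COLOR_RGB2HSV)
m=(hsv[...,0]<18)&(hsv[...,1]>110)&(f['color'].max(2)>60)
wrect(f,o,m,.034,'heel',100)
E
```

```text
clock 9.15 hold now [ 0.5615 -0.3506  0.1979] z [-0.014  0.026 -1.   ] x [ 0.99   0.142 -0.011] F [ 0.5  0.6 -0.2] w 0.0854 j [ 0.05  0.59  0.62  1.65 -0.39  1.06  0.94]
flip 1 twist tot [-0.013  0.005  0.001] |rows>= 1.0  then dp [-0.054  0.164 -0.185] |or dp before twist [-0.057  0.159 -0.189]
heel px [199. 348.] area 657.5 c 492.8 -519.8 size 18.2 58.4 ang 83.1
heel px [375. 351.] area 657.5 c 676.9 -494.3 size 53.4 20.6 ang 68.2
heel px [ 56. 314.] area 880.5 c 343.4 -501.5 size 19.7 83.5 ang 82.3
heel px [306. 228.] area 1372.0 c 585.2 -375.7 size 35.7 41.9 ang 8.3
heel px [179. 171.] area 408.5 c 462.2 -335.3 size 6.2 75.0 ang 63.3
```

View pics/w3.png

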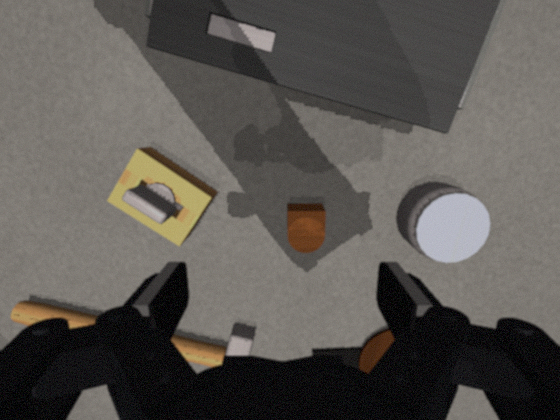

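```bash
python3 - <<'E'
from h import *
plan([.5855,-.376,.1],[.9895,.1443,0])
E
```

```text
clock 9.2 hold now [ 0.5615 -0.3504  0.1978] z [-0.014  0.026 -1.   ] x [ 0.99   0.142 -0.01 ] F [-0.3  1.2 -0.1] w 0.0857 j [ 0.05  0.59  0.62  1.65 -0.39  1.06  0.94]
flip 1 twist tot [-0.013  0.005 -0.001] |rows>= 1.0  then dp [0.153 0.204 0.815] |or dp before twist [0.163 0.226 0.807]
```

Emit:
{"api": "apply_moves", "payload": {
  "dp": [
    [0, 0, 0],
    [0.04, 0.06, 0.2],
    [0.05, 0.07, 0.2],
    [0.05, 0.07, 0.2],
    [0.01, 0.01, 0.1],
    [0, 0, 0],
    [0, 0, 0]
  ],
  "twist": [
    [-0.013, 0.005, 0],
    [0, 0, 0],
    [0, 0, 0],
    [0, 0, 0],
    [0, 0, 0],
    [0, 0, 0],
    [0, 0, 0]
  ],
  "jaw": [0, 0, 0, 0, 0, 0, 0]
}}

```text
clock: 9.9
tcp_pos: [0.5869, -0.3759, 0.2663]
orientation: [-3.13, -0.249, -0.006]
contact_force: [-0.1, 0.5, 1.8]
grip_width: 0.0856
```

```bash
python3 - <<'E'
from h import *
plan([.5855,-.376,.024],[.9895,.1443,0])
E
```

```text
clock 9.9 hold now [ 0.5874 -0.3756  0.1116] z [ 0.004  0.002 -1.   ] x [0.987 0.158 0.004] F [-0.1  0.5  1.8] w 0.0856 j [ 0.11  0.72  0.56  1.63 -0.46  0.92  1.  ]
flip 1 twist tot [-0.001 -0.002  0.007] |rows>= 1.0  then dp [-0.011 -0.001  0.73 ] |or dp before twist [-0.014 -0.     0.73 ]
```

Emit:
{"api": "apply_moves", "payload": {
  "dp": [
    [-0.01, 0, 0.1],
    [0, 0, 0.15],
    [0, 0, 0.15],
    [0, 0, 0.15],
    [0, 0, 0.12],
    [0, 0, 0.05],
    [0, 0, 0],
    [0, 0, 0],
    [0, 0, 0],
    [0, 0, 0],
    [0, 0, 0],
    [0, 0, 0],
    [0, 0, 0]
  ],
  "twist": [
    [0, 0, 0.006],
    [0, 0, 0],
    [0, 0, 0],
    [0, 0, 0],
    [0, 0, 0],
    [0, 0, 0],
    [0, 0, 0],
    [0, 0, 0],
    [0, 0, 0],
    [0, 0, 0],
    [0, 0, 0],
    [0, 0, 0],
    [0, 0, 0]
  ],
  "jaw": [0, 0, 0, 0, 0, 0, 0, 100, 255, 255, 255, 255, 255],
  "grip_force": 30
}}

```text
clock: 11.2
tcp_pos: [0.5867, -0.3761, 0.1763]
orientation: [3.132, 0.23, 0.013]
contact_force: [-0.2, -0.5, -0.2]
grip_width: 0.0355
```

```bash
cat >> h.py <<'E'
NUP=np.array([-MY[0]*np.sin(np.radians(24)),-MY[1]*np.sin(np.radians(24)),np.cos(np.radians(24))])
RY=MY*np.cos(np.radians(24))+Zu*np.sin(np.radians(24))
RO=np.array([.579,-.0876,.020])
def ramp(x,y,z): return RO+MX*x+RY*y+NUP*z
E
python3 - <<'E'
from h import *
f=dict(np.load('pics/top1.npz'));P=pts(f)
for u,v in [(230,200),(245,185),(250,225),(280,185),(285,225)]: 
    q=P[v,u]-RO; print(P[v,u].round(3),'ramp xyz',(q@MX).round(3),(q@RY).round(3),(q@NUP).round(4))
f=dict(np.load('pics/top0.npz'));c=f['color'].max(2);m=(c>125);m=roi(m,212,268,150,260)
print(ramp(0,.145,.027))
plan([.5855,-.376,.2],[.9895,.1443,0])
E
```

```text
[0.601 0.085 0.101] ramp xyz 0.002 0.192 0.0031
[0.644 0.044 0.085] ramp xyz 0.049 0.153 0.0033
[0.533 0.033 0.072] ramp xyz -0.06 0.126 0.0008
[ 0.648 -0.053  0.042] ramp xyz 0.065 0.047 0.0028
[ 0.533 -0.065  0.029] ramp xyz -0.048 0.019 0.0009
[0.59333509 0.03303346 0.10364254]
clock 11.2 hold now [ 0.588  -0.3761  0.0216] z [ 0.009 -0.    -1.   ] x [0.989 0.146 0.008] F [-0.2 -0.5 -0.2] w 0.0355 j [ 0.15  0.83  0.5   1.66 -0.53  0.78  1.04]
flip 1 twist tot [ 0.001 -0.004  0.001] |rows>= 1.0  then dp [-0.01  -0.002 -1.487] |or dp before twist [ 0.003 -0.    -1.487]
```

Emit:
{"api": "apply_moves", "payload": {
  "dp": [
    [0, 0, -0.1],
    [0, 0, -0.25],
    [0, 0, -0.35],
    [0, 0, -0.35],
    [0, 0, -0.35],
    [0, 0, -0.15],
    [0, 0, 0]
  ],
  "twist": [
    [0, 0, 0],
    [0, 0, 0],
    [0, 0, 0],
    [0, 0, 0],
    [0, 0, 0],
    [0, 0, 0],
    [0, 0, 0]
  ],
  "jaw": [255, 255, 255, 255, 255, 255, 255]
}}

```text
clock: 11.9
tcp_pos: [0.5841, -0.3764, 0.3732]
orientation: [3.133, 0.228, 0.013]
contact_force: [-1.0, -0.6, -0.7]
grip_width: 0.0352
```

```bash
python3 - <<'E'
from h import *
plan(ramp(.055,.145,.1),MX,-NUP)
E
```

```text
clock 11.9 hold now [ 0.5854 -0.3763  0.2185] z [ 0.008  0.    -1.   ] x [0.989 0.144 0.008] F [-1.  -0.6 -0.7] w 0.0352 j [ 0.07  0.61  0.63  1.57 -0.39  1.09  0.94]
flip 1 twist tot [0.199 0.022 0.125] |rows>= 4.0  then dp [ 0.132 -2.19   1.537] |or dp before twist [ 0.806 -2.501  0.517]
```

Emit:
{"api": "apply_moves", "payload": {
  "dp": [
    [0.08, -0.25, 0],
    [0.12, -0.36, 0],
    [0.12, -0.36, 0],
    [0.12, -0.36, 0],
    [0.12, -0.36, 0],
    [0.12, -0.36, 0],
    [0.08, -0.25, 0],
    [0.04, -0.15, 0],
    [0, 0, 0],
    [0, 0, 0],
    [0, 0, 0],
    [0, 0, 0],
    [0, 0, 0],
    [0, 0, 0]
  ],
  "twist": [
    [0, 0, 0],
    [0, 0, 0],
    [0, 0, 0],
    [0, 0, 0],
    [0, 0, 0],
    [0, 0, 0],
    [0, 0, 0],
    [0, 0, 0],
    [0.05, 0.005, 0.031],
    [0.05, 0.005, 0.031],
    [0.05, 0.005, 0.031],
    [0.05, 0.005, 0.031],
    [0, 0, 0],
    [0, 0, 0]
  ],
  "jaw": [255, 255, 255, 255, 255, 255, 255, 255, 255, 255, 255, 255, 255, 255]
}}

```text
clock: 13.3
tcp_pos: [0.6333, -0.0551, 0.3593]
orientation: [-2.705, 0.172, 0.0]
contact_force: [0.6, -0.7, -0.6]
grip_width: 0.0356
```

```bash
python3 - <<'E'
from h import *
plan(ramp(.055,.145,.1),MX,-NUP)
E
```

```text
clock 13.3 hold now [0.6374 0.0095 0.2188] z [ 0.026  0.417 -0.908] x [ 0.992 -0.121 -0.027] F [ 0.6 -0.7 -0.6] w 0.0356 j [-0.27  0.52  0.5   1.73 -0.75  1.14  0.44]
flip 1 twist tot [-0.006  0.011 -0.007] |rows>= 1.0  then dp [0.041 0.236 0.33 ] |or dp before twist [0.052 0.239 0.326]
```

Emit:
{"api": "apply_moves", "payload": {
  "dp": [
    [0, 0, 0],
    [0.02, 0.1, 0.1],
    [0.02, 0.1, 0.13],
    [0, 0.03, 0.08],
    [0, 0, 0],
    [0, 0, 0]
  ],
  "twist": [
    [-0.006, 0.011, -0.007],
    [0, 0, 0],
    [0, 0, 0],
    [0, 0, 0],
    [0, 0, 0],
    [0, 0, 0]
  ],
  "jaw": [255, 255, 255, 255, 255, 255]
}}

```text
clock: 13.9
tcp_pos: [0.6365, -0.0653, 0.3083]
orientation: [-2.73, 0.15, -0.027]
contact_force: [0.1, 1.0, -0.8]
grip_width: 0.0357
```

```bash
python3 - <<'E'
from h import *
plan(ramp(.055,.140,.029),MX,-NUP)
E
```

```text
clock 13.9 hold now [ 0.6428 -0.0042  0.1663] z [ 0.04   0.395 -0.918] x [ 0.994 -0.109 -0.003] F [ 0.1  1.  -0.8] w 0.0357 j [-0.24  0.58  0.48  1.76 -0.79  1.05  0.53]
flip 1 twist tot [0.005 0.003 0.004] |rows>= 1.0  then dp [0.005 0.031 0.566] |or dp before twist [0.008 0.025 0.566]
```

Emit:
{"api": "apply_moves", "payload": {
  "dp": [
    [0, 0.02, 0.1],
    [0.005, 0.01, 0.15],
    [0, 0, 0.15],
    [0, 0, 0.1],
    [0, 0, 0.03],
    [0, 0, 0],
    [0, 0, 0]
  ],
  "twist": [
    [0.005, 0.003, 0.004],
    [0, 0, 0],
    [0, 0, 0],
    [0, 0, 0],
    [0, 0, 0],
    [0, 0, 0],
    [0, 0, 0]
  ],
  "jaw": [255, 255, 255, 255, 255, 255, 255]
}}

```text
clock: 14.6
tcp_pos: [0.6402, -0.0394, 0.2433]
orientation: [-2.718, 0.16, -0.033]
contact_force: [-0.6, -0.2, -0.1]
grip_width: 0.0358
```

```bash
python3 - <<'E'
from h import *
plan(ramp(.055,.140,.029),MX,-NUP)
save('scene','s3'); wsave('w4')
E
```

```text
clock 14.6 hold now [0.6474 0.0233 0.1021] z [ 0.047  0.405 -0.913] x [ 0.993 -0.117 -0.001] F [-0.6 -0.2 -0.1] w 0.0358 j [-0.24  0.66  0.42  1.79 -0.88  0.95  0.59]
flip 1 twist tot [-0.  0.  0.] |rows>= 1.0  then dp [-0.     0.01  -0.017] |or dp before twist [-0.     0.01  -0.017]
```

View pics/w4.png

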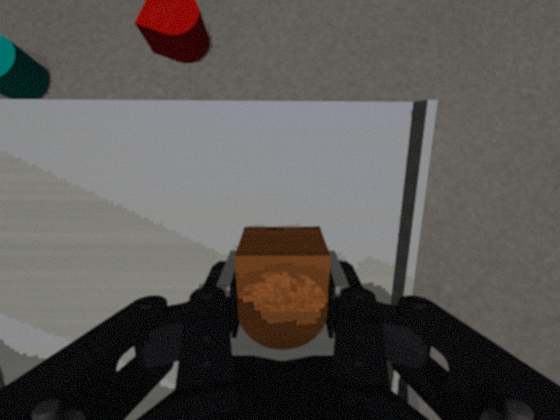

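Emit:
{"api": "apply_moves", "payload": {
  "dp": [
    [0, 0, 0.015],
    [0, 0, 0],
    [0, 0, 0],
    [0, 0, 0],
    [0, 0, 0],
    [0, 0, 0],
    [0, 0, 0],
    [0, 0, 0],
    [0, 0, 0]
  ],
  "twist": [
    [0, 0, 0],
    [0, 0, 0],
    [0, 0, 0],
    [0, 0, 0],
    [0, 0, 0],
    [0, 0, 0],
    [0, 0, 0],
    [0, 0, 0],
    [0, 0, 0]
  ],
  "jaw": [255, 255, 110, 110, 110, 110, 110, 110, 110]
}}

```text
clock: 15.6
tcp_pos: [0.6411, -0.04, 0.2444]
orientation: [-2.717, 0.161, -0.04]
contact_force: [0.4, 0.7, -0.2]
grip_width: 0.0483
```

```bash
python3 - <<'E'
from h import *
plan(ramp(.055,.140,.1),MX,-NUP)
save('scene','s4'); wsave('w5')
E
```

```text
clock 15.6 hold now [0.6492 0.0226 0.1031] z [ 0.052  0.404 -0.913] x [ 0.993 -0.119  0.004] F [ 0.4  0.7 -0.2] w 0.0483 j [-0.24  0.66  0.42  1.79 -0.88  0.95  0.59]
flip 1 twist tot [-0.001 -0.002  0.   ] |rows>= 1.0  then dp [-0.009  0.01  -0.6  ] |or dp before twist [-0.006  0.009 -0.6  ]
```

View pics/w5.png

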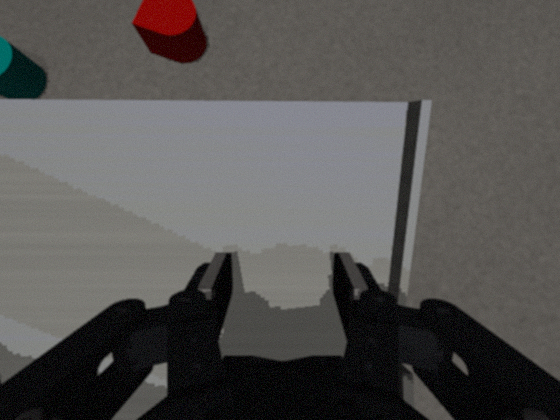

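View pics/s4.png

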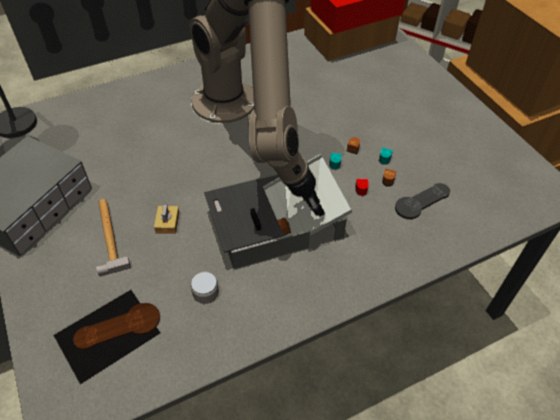

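Emit:
{"api": "apply_moves", "payload": {
  "dp": [
    [0, 0, -0.15],
    [0, 0, -0.3],
    [0, 0, -0.35],
    [0, 0, -0.3],
    [0, 0, -0.1],
    [0, 0, 0]
  ],
  "twist": [
    [0, 0, 0],
    [0, 0, 0],
    [0, 0, 0],
    [0, 0, 0],
    [0, 0, 0],
    [0, 0, 0]
  ],
  "jaw": [110, 110, 110, 80, 40, 0]
}}

```text
clock: 16.3
tcp_pos: [0.6324, -0.103, 0.3849]
orientation: [-2.719, 0.163, -0.04]
contact_force: [-0.8, -0.2, 0.2]
grip_width: 0.0839
```

```bash
python3 - <<'E'
from h import *
plan([.55,.31,.22],[.707,.707,0])
plan([.55,.31,.22],[.707,-.707,0])
save('top','top4')
E
```

```text
clock 16.3 hold now [ 0.6406 -0.0407  0.2435] z [ 0.053  0.403 -0.914] x [ 0.993 -0.121  0.004] F [-0.8 -0.2  0.2] w 0.0839 j [-0.22  0.5   0.53  1.69 -0.72  1.19  0.49]
flip 1 twist tot [-0.185 -0.092 -0.426] |rows>= 7.0  then dp [ 1.948 -2.919  0.085] |or dp before twist [-1.097 -3.013  1.428]
clock 16.3 hold now [ 0.6406 -0.0407  0.2435] z [ 0.053  0.403 -0.914] x [ 0.993 -0.121  0.004] F [-0.8 -0.2  0.2] w 0.0839 j [-0.22  0.5   0.53  1.69 -0.72  1.19  0.49]
flip 1 twist tot [-0.193  0.065  0.313] |rows>= 6.0  then dp [-2.919 -1.948  0.085] |or dp before twist [-1.097 -3.013  1.428]
```

View pics/top4.png

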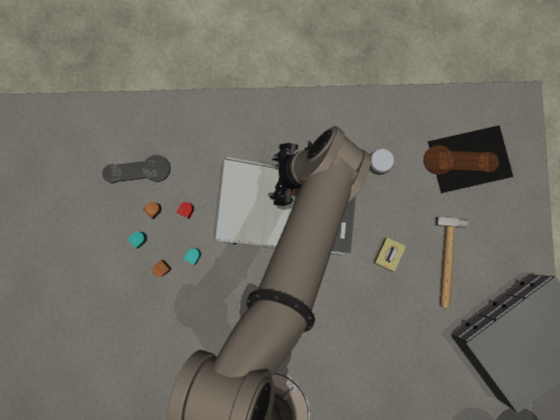

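Emit:
{"api": "apply_moves", "payload": {
  "dp": [
    [0, 0, 0],
    [0, 0, 0],
    [0, 0, 0],
    [0, 0, 0],
    [0, 0, 0],
    [0, 0, 0],
    [0, 0, 0],
    [0.15, -0.22, 0],
    [0.2, -0.3, 0.01],
    [0.2, -0.3, 0.01],
    [0.2, -0.3, 0.01],
    [0.2, -0.3, 0.01],
    [0.2, -0.3, 0.01],
    [0.2, -0.3, 0],
    [0.2, -0.3, 0],
    [0.15, -0.24, 0],
    [0.1, -0.15, 0],
    [0, 0, 0],
    [0, 0, 0]
  ],
  "twist": [
    [-0.026, -0.013, -0.061],
    [-0.026, -0.013, -0.061],
    [-0.026, -0.013, -0.061],
    [-0.026, -0.013, -0.061],
    [-0.026, -0.013, -0.061],
    [-0.026, -0.013, -0.061],
    [-0.026, -0.013, -0.061],
    [0, 0, 0],
    [0, 0, 0],
    [0, 0, 0],
    [0, 0, 0],
    [0, 0, 0],
    [0, 0, 0],
    [0, 0, 0],
    [0, 0, 0],
    [0, 0, 0],
    [0, 0, 0],
    [0, 0, 0],
    [0, 0, 0]
  ],
  "jaw": [0, 0, 0, 0, 0, 0, 0, 0, 0, 0, 0, 0, 0, 0, 0, 0, 0, 0, 0]
}}

```text
clock: 18.25
tcp_pos: [0.517, 0.3071, 0.3422]
orientation: [-2.854, -1.299, 0.081]
contact_force: [0.9, -0.9, 0.4]
grip_width: 0.0852
```

```bash
cat >> h.py <<'E'
def heels(n):
    f,o=wsave(n)
    hsv=cv2.cvtColor(f['color'],cv2.COLOR_RGB2HSV)
    m=(hsv[...,0]>4)&(hsv[...,0]<18)&(hsv[...,1]>110)&(f['color'].max(2)>60)
    wrect(f,o,m,.034,'heel',100)
E
python3 - <<'E'
from h import *
plan([.55,.31,.22],[.707,.707,0])
heels('w6')
E
```

```text
clock 18.25 hold now [0.5094 0.3044 0.1877] z [-0.049 -0.017 -0.999] x [ 0.656  0.754 -0.045] F [ 0.9 -0.9  0.4] w 0.0852 j [-0.92  0.45  0.38  1.8  -0.21  0.98  0.4 ]
flip 1 twist tot [-0.012  0.022  0.033] |rows>= 1.0  then dp [ 0.212  0.177 -0.271] |or dp before twist [ 0.187  0.184 -0.285]
heel px [360. 255.] area 1452.0 c 589.0 320.0 size 37.3 42.4 ang 46.6
heel px [214. 133.] area 1852.0 c 416.3 297.5 size 37.3 41.3 ang 39.8
```

View pics/w6.png

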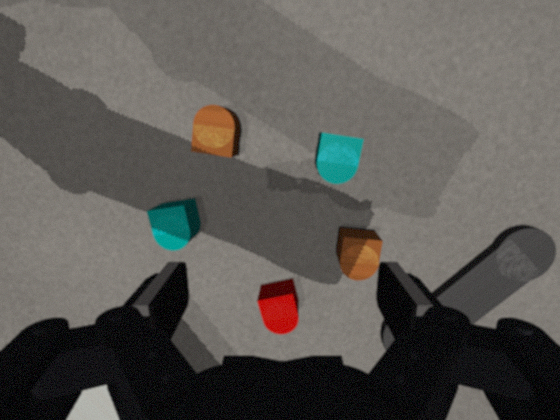

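```bash
python3 - <<'E'
from h import *
plan([.589,.320,.09],[.687,.727,0])
E
```

```text
clock 18.3 hold now [0.5092 0.3045 0.1876] z [-0.049 -0.017 -0.999] x [ 0.656  0.753 -0.045] F [-0.1  0.6 -0.4] w 0.0853 j [-0.92  0.45  0.38  1.8  -0.21  0.98  0.4 ]
flip 1 twist tot [-0.012  0.022  0.019] |rows>= 1.0  then dp [0.491 0.363 0.811] |or dp before twist [0.512 0.403 0.779]
```

Emit:
{"api": "apply_moves", "payload": {
  "dp": [
    [0, 0, 0],
    [0.1, 0.07, 0.15],
    [0.14, 0.11, 0.2],
    [0.14, 0.11, 0.2],
    [0.08, 0.05, 0.15],
    [0, 0, 0],
    [0, 0, 0]
  ],
  "twist": [
    [-0.012, 0.022, 0.019],
    [0, 0, 0],
    [0, 0, 0],
    [0, 0, 0],
    [0, 0, 0],
    [0, 0, 0],
    [0, 0, 0]
  ],
  "jaw": [60, 60, 60, 60, 60, 60, 60]
}}

```text
clock: 19.0
tcp_pos: [0.5899, 0.3071, 0.2539]
orientation: [2.891, 1.22, -0.002]
contact_force: [0.1, -0.3, 0.5]
grip_width: 0.0654
```

```bash
python3 - <<'E'
from h import *
plan([.589,.320,.023],[.687,.727,0])
E
```

```text
clock 19.0 hold now [0.59   0.3065 0.0992] z [ 0.001 -0.004 -1.   ] x [ 0.698  0.716 -0.002] F [ 0.1 -0.3  0.5] w 0.0654 j [-0.82  0.65  0.35  1.71 -0.28  0.83  0.45]
flip 1 twist tot [ 0.002  0.001 -0.007] |rows>= 1.0  then dp [ 0.073 -0.079  0.635] |or dp before twist [ 0.073 -0.082  0.635]
```

Emit:
{"api": "apply_moves", "payload": {
  "dp": [
    [0.07, -0.075, 0],
    [0, 0, 0],
    [0, 0, 0]
  ],
  "twist": [
    [0, 0, -0.007],
    [0, 0, 0],
    [0, 0, 0]
  ],
  "jaw": [60, 60, 60]
}}

```text
clock: 19.3
tcp_pos: [0.589, 0.3193, 0.2564]
orientation: [2.882, 1.241, 0.001]
contact_force: [-0.2, -0.2, 0.3]
grip_width: 0.0653
```

```bash
python3 - <<'E'
from h import *
plan([.589,.320,.023],[.687,.727,0])
E
```

```text
clock 19.3 hold now [0.5893 0.3189 0.1017] z [ 0.002 -0.003 -1.   ] x [ 0.687  0.726 -0.001] F [-0.2 -0.2  0.3] w 0.0653 j [-0.83  0.65  0.35  1.7  -0.28  0.84  0.45]
flip 1 twist tot [ 0.002  0.    -0.   ] |rows>= 1.0  then dp [ 0.004 -0.004  0.656] |or dp before twist [ 0.005 -0.006  0.656]
```

Emit:
{"api": "apply_moves", "payload": {
  "dp": [
    [0.004, -0.004, 0.1],
    [0, 0, 0.15],
    [0, 0, 0.15],
    [0, 0, 0.15],
    [0, 0, 0.08],
    [0, 0, 0.02],
    [0, 0, 0],
    [0, 0, 0],
    [0, 0, 0],
    [0, 0, 0],
    [0, 0, 0],
    [0, 0, 0],
    [0, 0, 0]
  ],
  "twist": [
    [0, 0, 0],
    [0, 0, 0],
    [0, 0, 0],
    [0, 0, 0],
    [0, 0, 0],
    [0, 0, 0],
    [0, 0, 0],
    [0, 0, 0],
    [0, 0, 0],
    [0, 0, 0],
    [0, 0, 0],
    [0, 0, 0],
    [0, 0, 0]
  ],
  "jaw": [60, 60, 60, 60, 60, 60, 60, 120, 255, 255, 255, 255, 255],
  "grip_force": 30
}}

```text
clock: 20.6
tcp_pos: [0.589, 0.3222, 0.1789]
orientation: [2.883, 1.246, 0.014]
contact_force: [0.3, 0.6, -1.0]
grip_width: 0.0359
```

```bash
python3 - <<'E'
from h import *
plan([.589,.320,.023],[.687,.727,0])
E
```

```text
clock 20.6 hold now [0.5904 0.3226 0.0242] z [ 0.009  0.003 -1.   ] x [0.685 0.728 0.008] F [ 0.3  0.6 -1. ] w 0.0359 j [-0.8   0.75  0.3   1.72 -0.32  0.71  0.48]
flip 1 twist tot [ 0.002 -0.004  0.001] |rows>= 1.0  then dp [-0.014  0.012  0.01 ] |or dp before twist [-0.014  0.012  0.01 ]
```

Emit:
{"api": "apply_moves", "payload": {
  "dp": [
    [0, 0, -0.1],
    [0, 0, -0.25],
    [0, 0, -0.35],
    [0, 0, -0.35],
    [0, 0, -0.35],
    [0, 0, -0.25],
    [0, 0, 0]
  ],
  "twist": [
    [0, 0, 0],
    [0, 0, 0],
    [0, 0, 0],
    [0, 0, 0],
    [0, 0, 0],
    [0, 0, 0],
    [0, 0, 0]
  ],
  "jaw": [255, 255, 255, 255, 255, 255, 255]
}}

```text
clock: 21.3
tcp_pos: [0.5871, 0.3207, 0.3882]
orientation: [2.884, 1.244, 0.013]
contact_force: [1.7, -1.4, -0.4]
grip_width: 0.0361
```

```bash
python3 - <<'E'
from h import *
plan(ramp(-.01,.14,.1),MX,-NUP)
E
```

```text
clock 21.3 hold now [0.5883 0.321  0.2335] z [ 0.008  0.002 -1.   ] x [0.686 0.727 0.007] F [ 1.7 -1.4 -0.4] w 0.0361 j [-0.88  0.5   0.41  1.61 -0.22  1.06  0.4 ]
flip 1 twist tot [0.185 0.089 0.44 ] |rows>= 7.0  then dp [ 0.251  3.175 -0.697] |or dp before twist [-2.413  2.095  0.647]
```

Emit:
{"api": "apply_moves", "payload": {
  "dp": [
    [-0.2, 0.17, 0],
    [-0.27, 0.235, 0],
    [-0.27, 0.235, 0],
    [-0.27, 0.235, 0],
    [-0.27, 0.235, 0],
    [-0.27, 0.235, 0],
    [-0.27, 0.235, 0],
    [-0.27, 0.235, 0],
    [-0.2, 0.17, 0],
    [-0.1, 0.09, 0],
    [0, 0, 0],
    [0, 0, 0],
    [0, 0, 0],
    [0, 0, 0],
    [0, 0, 0],
    [0, 0, 0],
    [0, 0, 0],
    [0, 0, 0],
    [0, 0, 0]
  ],
  "twist": [
    [0, 0, 0],
    [0, 0, 0],
    [0, 0, 0],
    [0, 0, 0],
    [0, 0, 0],
    [0, 0, 0],
    [0, 0, 0],
    [0, 0, 0],
    [0, 0, 0],
    [0, 0, 0],
    [0.026, 0.013, 0.063],
    [0.026, 0.013, 0.063],
    [0.026, 0.013, 0.063],
    [0.026, 0.013, 0.063],
    [0.026, 0.013, 0.063],
    [0.026, 0.013, 0.063],
    [0.026, 0.013, 0.063],
    [0, 0, 0],
    [0, 0, 0]
  ],
  "jaw": [255, 255, 255, 255, 255, 255, 255, 255, 255, 255, 255, 255, 255, 255, 255, 255, 255, 255, 255]
}}

```text
clock: 23.2
tcp_pos: [0.5638, -0.0756, 0.3853]
orientation: [-2.708, 0.202, -0.033]
contact_force: [-0.4, -0.2, -0.8]
grip_width: 0.0359
```

```bash
python3 - <<'E'
from h import *
plan(ramp(-.01,.14,.1),MX,-NUP)
E
```

```text
clock 23.2 hold now [ 0.5722 -0.0121  0.2444] z [ 0.054  0.41  -0.91 ] x [ 0.989 -0.147 -0.007] F [-0.4 -0.2 -0.8] w 0.0359 j [-0.31  0.38  0.57  1.87 -0.71  1.11  0.46]
flip 1 twist tot [-0.004 -0.003 -0.014] |rows>= 1.0  then dp [0.054 0.148 0.624] |or dp before twist [0.055 0.152 0.623]
```

Emit:
{"api": "apply_moves", "payload": {
  "dp": [
    [0.01, 0.03, 0.1],
    [0.015, 0.04, 0.15],
    [0.015, 0.04, 0.15],
    [0.01, 0.03, 0.15],
    [0, 0, 0.05],
    [0, 0, 0],
    [0, 0, 0]
  ],
  "twist": [
    [-0.004, -0.003, -0.014],
    [0, 0, 0],
    [0, 0, 0],
    [0, 0, 0],
    [0, 0, 0],
    [0, 0, 0],
    [0, 0, 0]
  ],
  "jaw": [255, 255, 255, 255, 255, 255, 255]
}}

```text
clock: 23.9
tcp_pos: [0.5716, -0.0603, 0.3063]
orientation: [-2.724, 0.145, -0.029]
contact_force: [0.1, -0.3, -1.0]
grip_width: 0.0357
```

```bash
python3 - <<'E'
from h import *
plan(ramp(-.01,.14,.028),MX,-NUP)
E
```

```text
clock 23.9 hold now [0.5781 0.0017 0.1647] z [ 0.042  0.401 -0.915] x [ 0.994 -0.106 -0.001] F [ 0.1 -0.3 -1. ] w 0.0357 j [-0.28  0.49  0.51  1.92 -0.8   1.    0.59]
flip 1 twist tot [0.002 0.003 0.005] |rows>= 1.0  then dp [0.004 0.004 0.568] |or dp before twist [0.008 0.001 0.568]
```

Emit:
{"api": "apply_moves", "payload": {
  "dp": [
    [0.004, 0.002, 0.1],
    [0.004, 0, 0.15],
    [0, 0, 0.15],
    [0, 0, 0.1],
    [0, 0, 0.05],
    [0, 0, 0.01],
    [0, 0, 0],
    [0, 0, 0]
  ],
  "twist": [
    [0.002, 0.003, 0.005],
    [0, 0, 0],
    [0, 0, 0],
    [0, 0, 0],
    [0, 0, 0],
    [0, 0, 0],
    [0, 0, 0],
    [0, 0, 0]
  ],
  "jaw": [255, 255, 255, 255, 255, 255, 255, 255]
}}

```text
clock: 24.7
tcp_pos: [0.577, -0.0314, 0.2412]
orientation: [-2.718, 0.162, -0.04]
contact_force: [0.1, 0.6, 0.0]
grip_width: 0.0362
```

```bash
python3 - <<'E'
from h import *
plan(ramp(-.01,.14,.028),MX,-NUP)
E
```

```text
clock 24.7 hold now [0.5851 0.0311 0.0999] z [ 0.052  0.404 -0.913] x [ 0.993 -0.12   0.004] F [0.1 0.6 0. ] w 0.0362 j [-0.28  0.58  0.44  1.95 -0.91  0.88  0.66]
flip 1 twist tot [-0.    -0.002 -0.   ] |rows>= 1.0  then dp [-0.011  0.006 -0.027] |or dp before twist [-0.011  0.006 -0.027]
```

Emit:
{"api": "apply_moves", "payload": {
  "dp": [
    [0, 0, 0],
    [0, 0, 0],
    [0, 0, 0],
    [0, 0, 0],
    [0, 0, 0],
    [0, 0, 0],
    [0, 0, 0],
    [0, 0, -0.15],
    [0, 0, -0.3],
    [0, 0, -0.35],
    [0, 0, -0.3],
    [0, 0, -0.1],
    [0, 0, 0]
  ],
  "twist": [
    [0, 0, 0],
    [0, 0, 0],
    [0, 0, 0],
    [0, 0, 0],
    [0, 0, 0],
    [0, 0, 0],
    [0, 0, 0],
    [0, 0, 0],
    [0, 0, 0],
    [0, 0, 0],
    [0, 0, 0],
    [0, 0, 0],
    [0, 0, 0]
  ],
  "jaw": [110, 110, 110, 110, 110, 110, 110, 110, 110, 80, 40, 0, 0]
}}

```text
clock: 26.0
tcp_pos: [0.5683, -0.0956, 0.3839]
orientation: [-2.719, 0.167, -0.046]
contact_force: [0.1, 0.2, -1.1]
grip_width: 0.0851
```

```bash
python3 - <<'E'
from h import *
plan([.45,.297,.22],[.768,.64,0])
save('top','top5')
heels('w7')
E
```

```text
clock 26.0 hold now [ 0.577  -0.0334  0.2425] z [ 0.057  0.402 -0.914] x [ 0.992 -0.124  0.007] F [ 0.1  0.2 -1.1] w 0.0851 j [-0.28  0.4   0.57  1.85 -0.71  1.13  0.52]
flip 1 twist tot [-0.187 -0.085 -0.384] |rows>= 7.0  then dp [ 1.337 -3.144  0.077] |or dp before twist [-1.383 -2.829  1.329]
heel px [281. 316.] area 642.0 c 570.2 -82.5 size 27.5 38.0 ang 82.8
heel px [349. 316.] area 830.5 c 642.7 -90.7 size 29.9 40.4 ang 81.7
heel px [118.  13.] area 762.0 c 416.3 293.9 size 36.4 41.5 ang 41.0
```

View pics/top5.png

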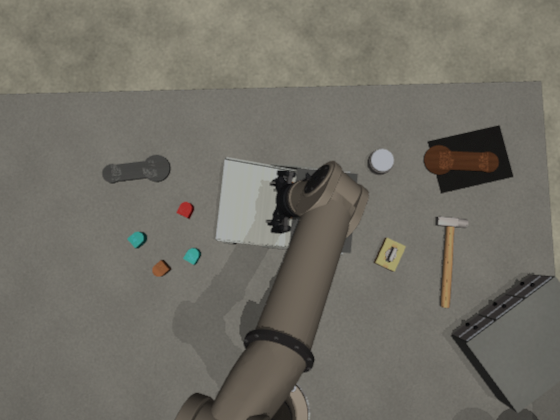

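View pics/w7.png

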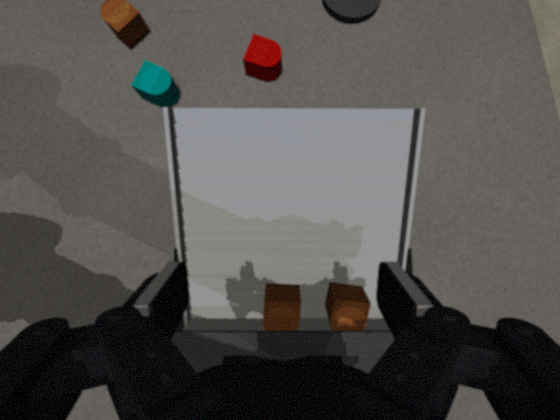

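Emit:
{"api": "apply_moves", "payload": {
  "dp": [
    [0, 0, 0],
    [0, 0, 0],
    [0, 0, 0],
    [0, 0, 0],
    [0, 0, 0],
    [0, 0, 0],
    [0, 0, 0],
    [0.1, -0.22, 0],
    [0.14, -0.33, 0.01],
    [0.14, -0.33, 0.01],
    [0.14, -0.33, 0.01],
    [0.14, -0.33, 0.01],
    [0.14, -0.33, 0.01],
    [0.14, -0.33, 0],
    [0.14, -0.33, 0],
    [0.1, -0.24, 0],
    [0.06, -0.15, 0],
    [0.04, -0.06, 0],
    [0, 0, 0],
    [0, 0, 0]
  ],
  "twist": [
    [-0.027, -0.012, -0.055],
    [-0.027, -0.012, -0.055],
    [-0.027, -0.012, -0.055],
    [-0.027, -0.012, -0.055],
    [-0.027, -0.012, -0.055],
    [-0.027, -0.012, -0.055],
    [-0.027, -0.012, -0.055],
    [0, 0, 0],
    [0, 0, 0],
    [0, 0, 0],
    [0, 0, 0],
    [0, 0, 0],
    [0, 0, 0],
    [0, 0, 0],
    [0, 0, 0],
    [0, 0, 0],
    [0, 0, 0],
    [0, 0, 0],
    [0, 0, 0],
    [0, 0, 0]
  ],
  "jaw": [0, 0, 0, 0, 0, 0, 0, 0, 0, 0, 0, 0, 0, 0, 0, 0, 0, 0, 0, 0]
}}

```text
clock: 28.1
tcp_pos: [0.4179, 0.3017, 0.3367]
orientation: [2.901, 1.163, -0.098]
contact_force: [-0.8, 1.0, 1.4]
grip_width: 0.0855
```

```bash
python3 - <<'E'
from h import *
plan([.4163,.297,.09],[.768,.64,0])
heels('w8')
E
```

```text
clock 28.1 hold now [0.4097 0.296  0.1824] z [-0.053 -0.037 -0.998] x [ 0.721  0.69  -0.064] F [-0.8  1.   1.4] w 0.0855 j [-1.05  0.33  0.38  2.   -0.16  0.91  0.17]
flip 1 twist tot [-0.004  0.031  0.032] |rows>= 1.0  then dp [-0.035  0.021  0.767] |or dp before twist [0.012 0.026 0.768]
heel px [299. 210.] area 1600.5 c 415.1 297.2 size 35.7 41.9 ang 41.1
```

View pics/w8.png

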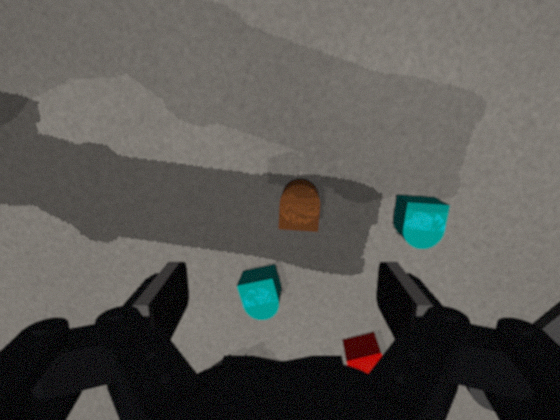

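Emit:
{"api": "apply_moves", "payload": {
  "dp": [
    [0, 0, 0],
    [-0.01, 0.01, 0.2],
    [-0.015, 0.01, 0.2],
    [-0.01, 0, 0.2],
    [0, 0, 0.1],
    [0, 0, 0],
    [0, 0, 0]
  ],
  "twist": [
    [-0.004, 0.031, 0.028],
    [0, 0, 0],
    [0, 0, 0],
    [0, 0, 0],
    [0, 0, 0],
    [0, 0, 0],
    [0, 0, 0]
  ],
  "jaw": [60, 60, 60, 60, 60, 60, 60]
}}

```text
clock: 28.85
tcp_pos: [0.422, 0.2883, 0.2518]
orientation: [2.958, 1.056, 0.011]
contact_force: [-1.3, 0.9, 0.7]
grip_width: 0.0653
```

```bash
python3 - <<'E'
from h import *
plan([.4155,.297,.023],[.7536,.657,0])
E
```

```text
clock 28.85 hold now [0.423  0.2885 0.0971] z [ 0.007  0.001 -1.   ] x [0.774 0.633 0.006] F [-1.3  0.9  0.7] w 0.0653 j [-1.    0.44  0.35  2.09 -0.24  0.64  0.19]
flip 1 twist tot [ 0.002 -0.003 -0.015] |rows>= 1.0  then dp [ 0.007 -0.09   0.617] |or dp before twist [ 0.    -0.092  0.617]
```

Emit:
{"api": "apply_moves", "payload": {
  "dp": [
    [0.005, -0.085, 0],
    [0, 0, 0],
    [0, 0, 0]
  ],
  "twist": [
    [0.002, -0.003, -0.014],
    [0, 0, 0],
    [0, 0, 0]
  ],
  "jaw": [60, 60, 60]
}}

```text
clock: 29.15
tcp_pos: [0.4165, 0.2977, 0.2542]
orientation: [-2.939, -1.102, -0.004]
contact_force: [0.6, 0.3, 1.0]
grip_width: 0.0654
```

```bash
python3 - <<'E'
from h import *
plan([.4155,.297,.023],[.7536,.657,0])
E
```

```text
clock 29.15 hold now [0.4168 0.2983 0.0995] z [ 0.002  0.003 -1.   ] x [0.754 0.657 0.003] F [0.6 0.3 1. ] w 0.0654 j [-1.01  0.44  0.33  2.09 -0.23  0.65  0.2 ]
flip 1 twist tot [-0.001 -0.002  0.   ] |rows>= 1.0  then dp [-0.011 -0.001  0.637] |or dp before twist [-0.013 -0.     0.637]
```

Emit:
{"api": "apply_moves", "payload": {
  "dp": [
    [-0.012, 0, 0.1],
    [0, 0, 0.15],
    [0, 0, 0.15],
    [0, 0, 0.13],
    [0, 0, 0.08],
    [0, 0, 0.02],
    [0, 0, 0],
    [0, 0, 0],
    [0, 0, 0],
    [0, 0, 0],
    [0, 0, 0],
    [0, 0, 0],
    [0, 0, 0]
  ],
  "twist": [
    [0, 0, 0],
    [0, 0, 0],
    [0, 0, 0],
    [0, 0, 0],
    [0, 0, 0],
    [0, 0, 0],
    [0, 0, 0],
    [0, 0, 0],
    [0, 0, 0],
    [0, 0, 0],
    [0, 0, 0],
    [0, 0, 0],
    [0, 0, 0]
  ],
  "jaw": [60, 60, 60, 60, 60, 60, 60, 120, 255, 255, 255, 255, 255]
}}

```text
clock: 30.45
tcp_pos: [0.416, 0.2984, 0.1768]
orientation: [-2.936, -1.103, -0.014]
contact_force: [-1.0, -0.5, -0.1]
grip_width: 0.0357
```

```bash
python3 - <<'E'
from h import *
plan([.4155,.297,.023],[.7536,.657,0])
E
```

```text
clock 30.45 hold now [0.417  0.2998 0.0221] z [ 0.007  0.009 -1.   ] x [0.753 0.658 0.011] F [-1.  -0.5 -0.1] w 0.0357 j [-0.95  0.57  0.26  2.11 -0.31  0.48  0.26]
flip 1 twist tot [-0.001 -0.005  0.001] |rows>= 1.0  then dp [-0.011  0.006 -0.007] |or dp before twist [-0.011  0.006 -0.007]
```

Emit:
{"api": "apply_moves", "payload": {
  "dp": [
    [0, 0, -0.1],
    [0, 0, -0.25],
    [0, 0, -0.35],
    [0, 0, -0.35],
    [0, 0, -0.35],
    [0, 0, -0.25],
    [0, 0, 0]
  ],
  "twist": [
    [0, 0, 0],
    [0, 0, 0],
    [0, 0, 0],
    [0, 0, 0],
    [0, 0, 0],
    [0, 0, 0],
    [0, 0, 0]
  ],
  "jaw": [255, 255, 255, 255, 255, 255, 255]
}}

```text
clock: 31.15
tcp_pos: [0.4145, 0.2953, 0.3862]
orientation: [-2.937, -1.1, -0.012]
contact_force: [0.3, -0.5, -0.7]
grip_width: 0.0356
```

```bash
python3 - <<'E'
from h import *
plan(ramp(-.065,.14,.1),MX,-NUP)
E
```

```text
clock 31.15 hold now [0.4154 0.2965 0.2315] z [ 0.005  0.008 -1.   ] x [0.754 0.657 0.009] F [ 0.3 -0.5 -0.7] w 0.0356 j [-1.1   0.23  0.42  1.99 -0.12  0.93  0.1 ]
flip 1 twist tot [0.185 0.08  0.393] |rows>= 7.0  then dp [ 1.196  2.821 -0.558] |or dp before twist [-1.282  2.77   0.619]
```

Emit:
{"api": "apply_moves", "payload": {
  "dp": [
    [-0.1, 0.22, 0],
    [-0.15, 0.32, 0],
    [-0.15, 0.32, 0],
    [-0.15, 0.32, 0],
    [-0.15, 0.32, 0],
    [-0.15, 0.32, 0],
    [-0.15, 0.32, 0],
    [-0.13, 0.3, 0],
    [-0.1, 0.2, 0],
    [-0.05, 0.1, 0],
    [0, 0, 0],
    [0, 0, 0],
    [0, 0, 0],
    [0, 0, 0],
    [0, 0, 0],
    [0, 0, 0],
    [0, 0, 0],
    [0, 0, 0],
    [0, 0, 0]
  ],
  "twist": [
    [0, 0, 0],
    [0, 0, 0],
    [0, 0, 0],
    [0, 0, 0],
    [0, 0, 0],
    [0, 0, 0],
    [0, 0, 0],
    [0, 0, 0],
    [0, 0, 0],
    [0, 0, 0],
    [0.026, 0.011, 0.056],
    [0.026, 0.011, 0.056],
    [0.026, 0.011, 0.056],
    [0.026, 0.011, 0.056],
    [0.026, 0.011, 0.056],
    [0.026, 0.011, 0.056],
    [0.026, 0.011, 0.056],
    [0, 0, 0],
    [0, 0, 0]
  ],
  "jaw": [255, 255, 255, 255, 255, 255, 255, 255, 255, 255, 255, 255, 255, 255, 255, 255, 255, 255, 255]
}}

```text
clock: 33.05
tcp_pos: [0.5105, -0.0696, 0.3811]
orientation: [-2.706, 0.203, -0.017]
contact_force: [0.2, -0.4, -0.1]
grip_width: 0.0351
```

```bash
python3 - <<'E'
from h import *
plan(ramp(-.063,.14,.1),MX,-NUP)
E
```

```text
clock 33.05 hold now [ 0.5171 -0.0058  0.2403] z [ 0.043  0.413 -0.91 ] x [ 0.989 -0.145 -0.019] F [ 0.2 -0.4 -0.1] w 0.0351 j [-0.41  0.31  0.68  1.99 -0.71  1.09  0.49]
flip 1 twist tot [-0.004  0.003 -0.016] |rows>= 1.0  then dp [0.06  0.131 0.593] |or dp before twist [0.068 0.134 0.592]
```

Emit:
{"api": "apply_moves", "payload": {
  "dp": [
    [0.01, 0.03, 0.1],
    [0.015, 0.03, 0.15],
    [0.015, 0.03, 0.15],
    [0.01, 0.03, 0.12],
    [0, 0, 0.05],
    [0, 0, 0],
    [0, 0, 0]
  ],
  "twist": [
    [-0.004, 0.003, -0.014],
    [0, 0, 0],
    [0, 0, 0],
    [0, 0, 0],
    [0, 0, 0],
    [0, 0, 0],
    [0, 0, 0]
  ],
  "jaw": [255, 255, 255, 255, 255, 255, 255]
}}

```text
clock: 33.75
tcp_pos: [0.5184, -0.0544, 0.311]
orientation: [-2.725, 0.139, -0.035]
contact_force: [0.4, 0.5, -0.6]
grip_width: 0.0356
```

```bash
python3 - <<'E'
from h import *
plan(ramp(-.063,.14,.026),MX,-NUP)
E
```

```text
clock 33.75 hold now [0.5254 0.0073 0.1693] z [ 0.045  0.399 -0.916] x [ 0.995 -0.103  0.004] F [ 0.4  0.5 -0.6] w 0.0356 j [-0.38  0.42  0.61  2.04 -0.82  0.97  0.65]
flip 1 twist tot [0.003 0.001 0.007] |rows>= 1.0  then dp [0.009 0.016 0.622] |or dp before twist [0.01  0.013 0.622]
```

Emit:
{"api": "apply_moves", "payload": {
  "dp": [
    [0.005, 0.01, 0.1],
    [0.004, 0.005, 0.15],
    [0, 0, 0.15],
    [0, 0, 0.13],
    [0, 0, 0.07],
    [0, 0, 0.01],
    [0, 0, 0],
    [0, 0, 0]
  ],
  "twist": [
    [0.003, 0.001, 0.007],
    [0, 0, 0],
    [0, 0, 0],
    [0, 0, 0],
    [0, 0, 0],
    [0, 0, 0],
    [0, 0, 0],
    [0, 0, 0]
  ],
  "jaw": [255, 255, 255, 255, 255, 255, 255, 255]
}}

```text
clock: 34.55
tcp_pos: [0.5248, -0.0263, 0.2425]
orientation: [-2.716, 0.164, -0.044]
contact_force: [0.2, -0.1, -0.3]
grip_width: 0.0354
```

```bash
python3 - <<'E'
from h import *
plan(ramp(-.063,.14,.026),MX,-NUP)
E
```

```text
clock 34.55 hold now [0.5334 0.0364 0.1013] z [ 0.056  0.405 -0.913] x [ 0.993 -0.122  0.007] F [ 0.2 -0.1 -0.3] w 0.0354 j [-0.36  0.53  0.52  2.08 -0.98  0.86  0.74]
flip 1 twist tot [-0.001 -0.004 -0.   ] |rows>= 1.0  then dp [-0.016  0.003  0.003] |or dp before twist [-0.016  0.003  0.003]
```

Release, retreat, look.

Emit:
{"api": "apply_moves", "payload": {
  "dp": [
    [0, 0, 0],
    [0, 0, 0],
    [0, 0, 0],
    [0, 0, 0],
    [0, 0, 0],
    [0, 0, 0],
    [0, 0, 0],
    [0, 0, -0.15],
    [0, 0, -0.3],
    [0, 0, -0.35],
    [0, 0, -0.3],
    [0, 0, -0.1],
    [0, 0, 0]
  ],
  "twist": [
    [0, 0, 0],
    [0, 0, 0],
    [0, 0, 0],
    [0, 0, 0],
    [0, 0, 0],
    [0, 0, 0],
    [0, 0, 0],
    [0, 0, 0],
    [0, 0, 0],
    [0, 0, 0],
    [0, 0, 0],
    [0, 0, 0],
    [0, 0, 0]
  ],
  "jaw": [110, 110, 110, 110, 110, 110, 110, 110, 110, 80, 40, 0, 0]
}}

```text
clock: 35.85
tcp_pos: [0.5163, -0.087, 0.3793]
orientation: [-2.716, 0.164, -0.044]
contact_force: [-0.7, -0.3, -0.1]
grip_width: 0.0851
```

```bash
python3 - <<'E'
from h import *
plan([.6155,-.168,.22],MY)
save('top','top6');save('scene','s6')
heels('w9')
E
```

```text
clock 35.85 hold now [ 0.5249 -0.0243  0.2381] z [ 0.056  0.405 -0.913] x [ 0.993 -0.122  0.006] F [-0.7 -0.3 -0.1] w 0.0851 j [-0.38  0.33  0.68  1.98 -0.72  1.09  0.56]
flip -1 twist tot [-0.16   0.155  0.737] |rows>= 11.0  then dp [ 0.573 -0.9    0.038] |or dp before twist [ 0.902  0.538 -0.193]
heel px [283. 323.] area 739.0 c 520.5 -77.7 size 26.9 37.2 ang 79.6
heel px [337. 322.] area 793.0 c 575.2 -83.4 size 27.9 40.1 ang 83.0
```

View pics/w9.png

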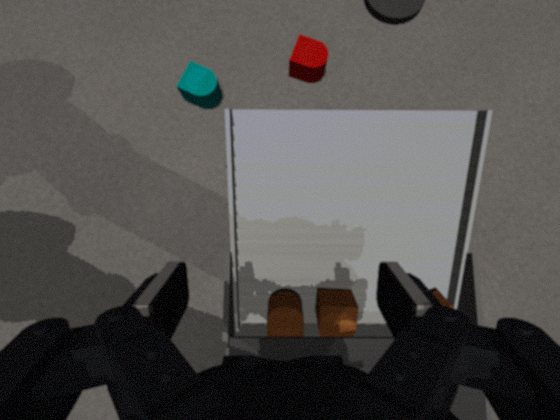

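View pics/s6.png

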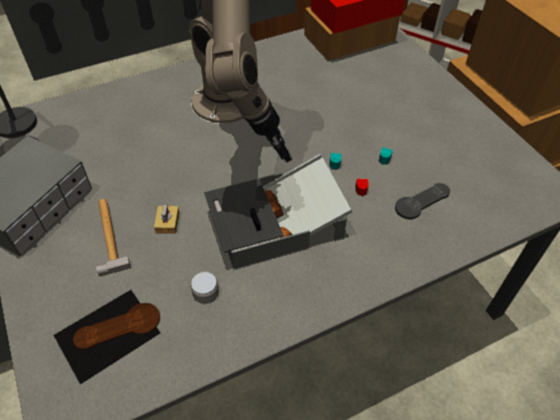

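```bash
python3 - <<'E'
from h import *
f,o=loadw('w9');P=pts(f,o)
hsv=cv2.cvtColor(f['color'],cv2.COLOR_RGB2HSV)
m=(hsv[...,0]>4)&(hsv[...,0]<18)&(hsv[...,1]>110)
for u0,u1 in [(262,305),(312,360),(425,455)]:
    q=P[roi(m,u0,u1,280,340)]-RO; q=q[f['z_map'][roi(m,u0,u1,280,340)]>0]
    A=np.c_[q@MX,q@RY,q@NUP]; print(np.percentile(A,[3,50,97],axis=0).round(4).tolist())
E
python3 - <<'E'
import cv2
a=cv2.imread('pics/s6.png')[140:290,190:370];cv2.imwrite('pics/s6c.png',cv2.resize(a,None,fx=4,fy=4,interpolation=cv2.INTER_CUBIC))
E
```

```text
[[-0.0754, 0.0097, 0.0075], [-0.0597, 0.0291, 0.0327], [-0.0443, 0.041, 0.0346]]
[[-0.0264, 0.0088, 0.0058], [-0.0102, 0.0318, 0.0327], [0.0072, 0.0417, 0.0342]]
[[-0.018, 0.039, 0.0058], [0.0932, 0.0408, 0.0273], [0.0973, 0.1527, 0.2198]]
```

View pics/s6c.png

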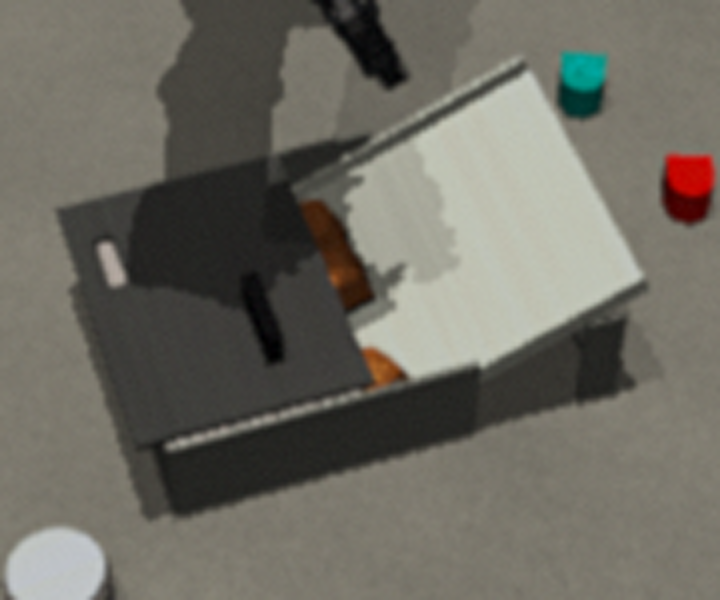

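```bash
python3 - <<'E'
from h import *
plan([.6165,-.156,.22],MY,flip=1)
E
```

```text
clock 36.0 hold now [ 0.5237 -0.0226  0.2356] z [ 0.05   0.406 -0.913] x [ 0.993 -0.12   0.002] F [0.2 0.5 0.5] w 0.0852 j [-0.38  0.33  0.68  1.98 -0.72  1.09  0.56]
flip 1 twist tot [-0.157 -0.158 -0.739] |rows>= 11.0  then dp [-0.485  0.902  0.017] |or dp before twist [ 0.903  0.449 -0.181]
```

Emit:
{"api": "apply_moves", "payload": {
  "dp": [
    [0, 0, 0],
    [0, 0, 0],
    [0, 0, 0],
    [0, 0, 0],
    [0, 0, 0],
    [0, 0, 0],
    [0, 0, 0],
    [0, 0, 0],
    [0, 0, 0],
    [0, 0, 0],
    [0, 0, 0],
    [0, 0, 0],
    [-0.11, 0.2, 0],
    [-0.15, 0.28, 0],
    [-0.13, 0.22, 0],
    [-0.08, 0.15, 0],
    [-0.02, 0.05, 0],
    [0, 0, 0],
    [0, 0, 0]
  ],
  "twist": [
    [-0.0135, -0.0135, -0.063],
    [-0.0135, -0.0135, -0.063],
    [-0.0135, -0.0135, -0.063],
    [-0.0135, -0.0135, -0.063],
    [-0.0135, -0.0135, -0.063],
    [-0.0135, -0.0135, -0.063],
    [-0.0135, -0.0135, -0.063],
    [-0.0135, -0.0135, -0.063],
    [-0.0135, -0.0135, -0.063],
    [-0.0135, -0.0135, -0.063],
    [-0.0135, -0.0135, -0.063],
    [-0.0085, -0.0085, -0.046],
    [0, 0, 0],
    [0, 0, 0],
    [0, 0, 0],
    [0, 0, 0],
    [0, 0, 0],
    [0, 0, 0],
    [0, 0, 0]
  ],
  "jaw": [0, 0, 0, 0, 0, 0, 0, 0, 0, 0, 0, 0, 0, 0, 0, 0, 0, 0, 0]
}}

```text
clock: 37.9
tcp_pos: [0.6178, -0.1269, 0.3359]
orientation: [-2.215, -2.175, 0.066]
contact_force: [0.2, 0.1, -0.3]
grip_width: 0.0855
```

```bash
python3 - <<'E'
from h import *
plan([.6165,-.156,.16],MY,flip=1)
f,o=wsave('w10');mx=f['color'].max(2)
wrect(f,o,mx<22,.115,'dark',150)
E
```

```text
clock 37.9 hold now [ 0.6092 -0.1275  0.1814] z [-0.056 -0.004 -0.998] x [ 0.018  1.    -0.005] F [ 0.2  0.1 -0.3] w 0.0855 j [-0.22  0.52  0.44  1.73 -0.24  1.    1.87]
flip 1 twist tot [-0.026  0.004  0.048] |rows>= 1.0  then dp [-0.242  0.018  0.176] |or dp before twist [-0.242  0.004  0.178]
dark px [ 43. 364.] area 4831.5 c 704.9 -295.7 size 66.3 90.6 ang 77.9
dark px [337. 354.] area 29609.5 c 684.8 -93.0 size 326.8 121.1 ang 89.3
dark px [244. 250.] area 1454.0 c 613.9 -152.3 size 12.6 62.5 ang 82.7
```

View pics/w10.png

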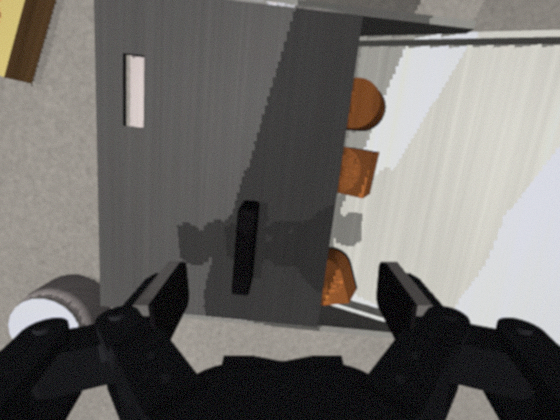

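```bash
python3 - <<'E'
from h import *
f,o=loadw('w10');P=pts(f,o)
hsv=cv2.cvtColor(f['color'],cv2.COLOR_RGB2HSV)
m=(hsv[...,0]>4)&(hsv[...,0]<18)&(hsv[...,1]>110)
for v0,v1 in [(70,135),(140,205),(240,310)]:
    mm=roi(m,318,390,v0,v1)&(f['z_map']>0)
    q=P[mm]-RO
    A=np.c_[q@MX,q@RY,q@NUP]; A=A[A[:,2]<.06]; print(np.percentile(A,[2,50,98],axis=0).round(4).tolist()); T=A[A[:,2]>.030]; print('  top',len(T),np.percentile(T,[2,50,98],axis=0).round(4).tolist())
a=f['color'][220:330,290:400];cv2.imwrite('pics/w10c.png',cv2.resize(a,None,fx=5,fy=5)[:,:,::-1])
E
```

```text
[[-0.0753, 0.0197, 0.0125], [-0.0581, 0.0295, 0.0327], [-0.0424, 0.0407, 0.0342]]
  top 1242 [[-0.0756, 0.0197, 0.0311], [-0.0595, 0.0285, 0.0328], [-0.0433, 0.04, 0.0343]]
[[-0.0256, 0.0195, 0.0136], [-0.0096, 0.0315, 0.0328], [0.0077, 0.0413, 0.0345]]
  top 1318 [[-0.0256, 0.0194, 0.0313], [-0.0097, 0.0302, 0.0329], [0.0077, 0.0407, 0.0346]]
[[0.0645, 0.0176, 0.0072], [0.083, 0.0279, 0.0326], [0.1041, 0.0402, 0.0346]]
  top 915 [[0.0662, 0.0187, 0.0312], [0.0867, 0.0266, 0.0331], [0.1038, 0.0394, 0.0513]]
```

View pics/w10c.png

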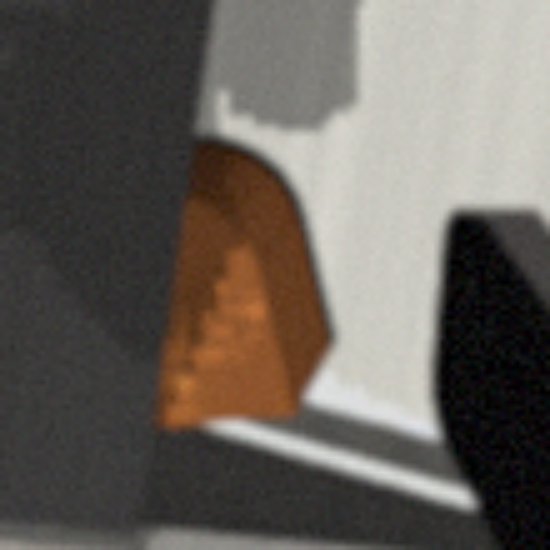

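Emit:
{"api": "apply_moves", "payload": {
  "dp": [
    [0, 0, 0],
    [-0.07, 0.0, 0],
    [-0.09, 0.01, 0.0],
    [-0.06, 0, 0],
    [0, 0, 0],
    [0, 0, 0]
  ],
  "twist": [
    [-0.026, 0.004, 0.048],
    [0, 0, 0],
    [0, 0, 0],
    [0, 0, 0],
    [0, 0, 0],
    [0, 0, 0]
  ],
  "jaw": [0, 0, 0, 0, 0, 0]
}}

```text
clock: 38.55
tcp_pos: [0.6129, -0.1539, 0.3363]
orientation: [-2.341, -2.089, 0.001]
contact_force: [0.1, 0.2, -0.2]
grip_width: 0.0856
```

```bash
python3 - <<'E'
from h import *
plan([.6158,-.1545,.110],MY,flip=1)
E
```

```text
clock 38.55 hold now [ 0.6123 -0.1534  0.1816] z [-0.004  0.003 -1.   ] x [0.113 0.994 0.003] F [ 0.1  0.2 -0.2] w 0.0856 j [-0.19  0.51  0.46  1.75 -0.27  0.95  1.84]
flip 1 twist tot [-0.002 -0.001  0.002] |rows>= 1.0  then dp [-0.002  0.025  0.597] |or dp before twist [-0.004  0.027  0.597]
```

Emit:
{"api": "apply_moves", "payload": {
  "dp": [
    [0, 0.02, 0.1],
    [0, 0, 0.12],
    [0, 0, 0.12],
    [0, 0, 0.12],
    [0, 0, 0.09],
    [0, 0, 0.02],
    [0, 0, 0],
    [0, 0, 0],
    [0, 0, 0],
    [0, 0, 0],
    [0, 0, 0],
    [0, 0, 0],
    [0, 0, 0],
    [0, 0, 0],
    [0, 0, 0]
  ],
  "twist": [
    [-0.002, 0, 0.002],
    [0, 0, 0],
    [0, 0, 0],
    [0, 0, 0],
    [0, 0, 0],
    [0, 0, 0],
    [0, 0, 0],
    [0, 0, 0],
    [0, 0, 0],
    [0, 0, 0],
    [0, 0, 0],
    [0, 0, 0],
    [0, 0, 0],
    [0, 0, 0],
    [0, 0, 0]
  ],
  "jaw": [0, 0, 0, 0, 0, 0, 0, 0, 150, 255, 255, 255, 255, 255, 255],
  "grip_force": 25
}}

```text
clock: 40.05
tcp_pos: [0.6158, -0.153, 0.2616]
orientation: [-2.346, -2.087, -0.004]
contact_force: [0.4, 0.2, -0.7]
grip_width: 0.0114
```

```bash
python3 - <<'E'
from h import *
plan(np.array([.6158,-.1545,.110])+.09*MY,MY,flip=1)
E
```

```text
clock 40.05 hold now [ 0.6159 -0.1525  0.1069] z [ 0.     0.003 -1.   ] x [0.117 0.993 0.003] F [ 0.4  0.2 -0.7] w 0.0114 j [-0.15  0.6   0.42  1.79 -0.33  0.81  1.88]
flip 1 twist tot [ 0.    -0.001  0.001] |rows>= 1.0  then dp [ 0.737  0.002 -0.026] |or dp before twist [ 0.738  0.003 -0.023]
```

Emit:
{"api": "apply_moves", "payload": {
  "dp": [
    [0.05, 0, -0.01],
    [0.08, 0, 0],
    [0.08, 0, 0],
    [0.08, 0, 0],
    [0.08, 0, 0],
    [0.08, 0, 0],
    [0.08, 0, 0],
    [0.05, 0, 0],
    [0.03, 0, 0],
    [0, 0, 0]
  ],
  "twist": [
    [0, 0, 0],
    [0, 0, 0],
    [0, 0, 0],
    [0, 0, 0],
    [0, 0, 0],
    [0, 0, 0],
    [0, 0, 0],
    [0, 0, 0],
    [0, 0, 0],
    [0, 0, 0]
  ],
  "jaw": [255, 255, 255, 255, 255, 255, 255, 255, 255, 255]
}}

```text
clock: 41.05
tcp_pos: [0.6252, -0.0756, 0.2616]
orientation: [2.347, 2.086, 0.001]
contact_force: [1.7, -1.0, -2.4]
grip_width: 0.0115
```

```bash
python3 - <<'E'
from h import *
plan(np.array([.6158,-.1535,.110])+.09*MY,MY,flip=1)
E
```

```text
clock 41.05 hold now [ 0.6255 -0.0756  0.1069] z [ 0.002 -0.001 -1.   ] x [ 0.117  0.993 -0.   ] F [ 1.7 -1.  -2.4] w 0.0115 j [-0.28  0.6   0.42  1.81 -0.32  0.8   1.75]
flip 1 twist tot [0.001 0.    0.   ] |rows>= 1.0  then dp [ 0.096 -0.001 -0.026] |or dp before twist [ 0.096 -0.001 -0.026]
```

Emit:
{"api": "apply_moves", "payload": {
  "dp": [
    [0.03, 0, 0],
    [0.03, 0, 0],
    [0.03, 0, 0],
    [0, 0, 0]
  ],
  "twist": [
    [0, 0, 0],
    [0, 0, 0],
    [0, 0, 0],
    [0, 0, 0]
  ],
  "jaw": [255, 255, 255, 255]
}}

```text
clock: 41.45
tcp_pos: [0.6265, -0.0649, 0.2616]
orientation: [2.349, 2.084, 0.001]
contact_force: [1.9, 0.8, -1.6]
grip_width: 0.0117
```

Emit:
{"api": "apply_moves", "payload": {
  "dp": [
    [0.03, 0, 0],
    [0.03, 0, 0],
    [0, 0, 0]
  ],
  "twist": [
    [0, 0, 0],
    [0, 0, 0],
    [0, 0, 0]
  ],
  "jaw": [255, 255, 255]
}}

```text
clock: 41.75
tcp_pos: [0.6267, -0.0626, 0.2617]
orientation: [2.349, 2.076, -0.006]
contact_force: [2.7, 2.4, -2.7]
grip_width: 0.0113
```

Emit:
{"api": "apply_moves", "payload": {
  "dp": [
    [0.03, 0, 0],
    [0.03, 0, 0],
    [0, 0, 0],
    [0, 0, 0],
    [0, 0, 0],
    [0, 0, 0],
    [0, 0, 0],
    [0, 0, -0.15],
    [0, 0, -0.25],
    [0, 0, -0.3],
    [0, 0, -0.25],
    [0, 0, -0.1],
    [0, 0, 0]
  ],
  "twist": [
    [0, 0, 0],
    [0, 0, 0],
    [0, 0, 0],
    [0, 0, 0],
    [0, 0, 0],
    [0, 0, 0],
    [0, 0, 0],
    [0, 0, 0],
    [0, 0, 0],
    [0, 0, 0],
    [0, 0, 0],
    [0, 0, 0],
    [0, 0, 0]
  ],
  "jaw": [255, 255, 255, 150, 60, 0, 0, 0, 0, 0, 0, 0, 0]
}}

```text
clock: 43.05
tcp_pos: [0.6261, -0.0552, 0.3909]
orientation: [2.348, 2.077, -0.017]
contact_force: [-0.3, 0.6, 0.3]
grip_width: 0.0857
```

```bash
python3 - <<'E'
from h import *
plan([.44,-.36,.24],MY)
wsave('w11')
E
```

```text
clock 43.05 hold now [ 0.6256 -0.0571  0.2362] z [-0.004 -0.012 -1.   ] x [ 0.122  0.992 -0.012] F [-0.3  0.6  0.3] w 0.0857 j [-0.38  0.45  0.5   1.71 -0.23  1.05  1.64]
flip 1 twist tot [-0.001  0.006 -0.002] |rows>= 1.0  then dp [-2.705 -1.241 -0.032] |or dp before twist [-2.71  -1.23   0.004]
```

View pics/w11.png

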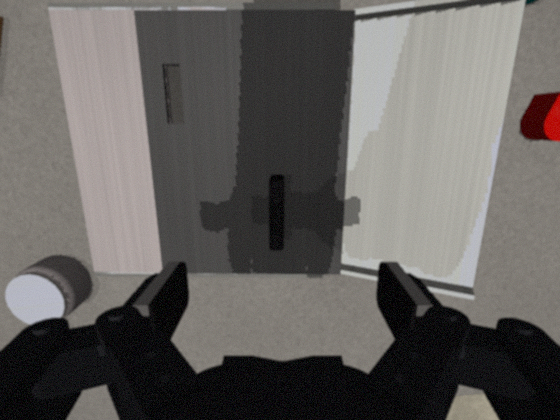

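Emit:
{"api": "apply_moves", "payload": {
  "dp": [
    [-0.25, -0.1, 0],
    [-0.36, -0.15, 0],
    [-0.36, -0.15, 0],
    [-0.36, -0.15, 0],
    [-0.36, -0.15, 0],
    [-0.36, -0.15, 0],
    [-0.3, -0.1, 0],
    [-0.15, -0.05, 0],
    [-0.05, 0, 0],
    [0, 0, 0],
    [0, 0, 0]
  ],
  "twist": [
    [0, 0.006, 0],
    [0, 0, 0],
    [0, 0, 0],
    [0, 0, 0],
    [0, 0, 0],
    [0, 0, 0],
    [0, 0, 0],
    [0, 0, 0],
    [0, 0, 0],
    [0, 0, 0],
    [0, 0, 0]
  ],
  "jaw": [0, 0, 0, 0, 0, 0, 0, 0, 0, 0, 0]
}}

```text
clock: 44.2
tcp_pos: [0.4624, -0.3478, 0.3711]
orientation: [-2.325, -2.072, 0.024]
contact_force: [-0.3, 0.4, 0.5]
grip_width: 0.0854
```

```bash
python3 - <<'E'
from h import *
plan([.46,-.36,.24],MY)
wsave('w12');save('top','top12')
E
```

```text
clock 44.2 hold now [ 0.4578 -0.3462  0.2164] z [-0.03  0.01 -1.  ] x [0.114 0.993 0.007] F [-0.3  0.4  0.5] w 0.0854 j [ 0.09  0.4   0.57  1.85 -0.24  1.    2.23]
flip 1 twist tot [-0.015 -0.003  0.002] |rows>= 1.0  then dp [-0.103 -0.008 -0.197] |or dp before twist [-0.102 -0.014 -0.197]
```

View pics/w12.png

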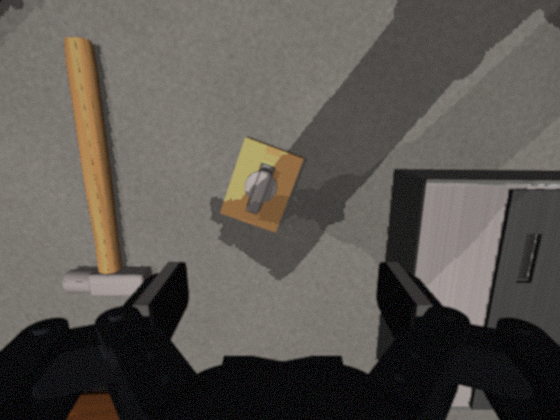

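```bash
python3 - <<'E'
from h import *
f,o=loadw('w12');P=pts(f,o);hsv=cv2.cvtColor(f['color'],cv2.COLOR_RGB2HSV)
m=roi((f['color'].max(2)>40),200,330,120,250)
sat=roi((hsv[...,1]>75),205,320,130,245).astype(np.uint8)
sat=cv2.morphologyEx(sat,cv2.MORPH_OPEN,np.ones((3,3)))
sf=cv2.morphologyEx(sat,cv2.MORPH_CLOSE,np.ones((25,25)))
wrect(f,o,sf,.03,'stand',400)
Z=P[...,2]
g=roi((Z>.050)&(Z<.075)&(f['z_map']>0),220,300,140,240)
wrect(f,o,g,.064,'grip(depth)',10)
q=P[g];print('grip pts',len(q),q.mean(0).round(4),np.percentile(q,[2,98],axis=0).round(4))
a=f['color'][125:245,200:320];cv2.imwrite('pics/w12c.png',cv2.resize(a,None,fx=5,fy=5,interpolation=cv2.INTER_CUBIC)[:,:,::-1])
E
```

```text
stand px [261. 184.] area 4847.5 c 442.0 -365.3 size 60.9 82.1 ang 62.8
grip(depth) px [259. 191.] area 534.0 c 441.0 -364.7 size 11.8 40.5 ang 63.2
grip pts 584 [ 0.4411 -0.3648  0.0618] [[ 0.4241 -0.3765  0.0573]
 [ 0.459  -0.3536  0.0637]]
```

View pics/w12c.png

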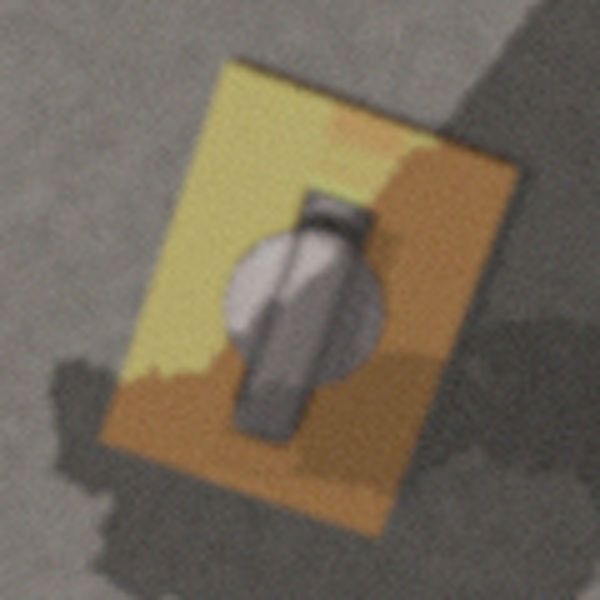

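```bash
python3 - <<'E'
from h import *
plan([.4413,-.3648,.12],[.4565,.8897,0])
E
```

```text
clock 44.3 hold now [ 0.4583 -0.3458  0.2167] z [-0.029  0.01  -1.   ] x [0.113 0.994 0.007] F [-0.1 -0.7  0.3] w 0.0848 j [ 0.09  0.4   0.57  1.85 -0.24  1.    2.23]
flip 1 twist tot [-0.015 -0.001  0.172] |rows>= 3.0  then dp [-0.211 -0.093  0.805] |or dp before twist [-0.17  -0.137  0.809]
```

Emit:
{"api": "apply_moves", "payload": {
  "dp": [
    [0, 0, 0],
    [0, 0, 0],
    [0, 0, 0],
    [-0.04, -0.02, 0.1],
    [-0.06, -0.03, 0.15],
    [-0.06, -0.03, 0.15],
    [-0.04, -0.01, 0.1],
    [0, 0, 0],
    [0, 0, 0]
  ],
  "twist": [
    [-0.005, 0, 0.057],
    [-0.005, 0, 0.057],
    [-0.005, 0, 0.057],
    [0, 0, 0],
    [0, 0, 0],
    [0, 0, 0],
    [0, 0, 0],
    [0, 0, 0],
    [0, 0, 0]
  ],
  "jaw": [0, 0, 0, 0, 0, 0, 0, 0, 0]
}}

```text
clock: 45.2
tcp_pos: [0.4478, -0.3551, 0.306]
orientation: [-2.661, -1.664, -0.007]
contact_force: [-0.6, -0.5, 0.2]
grip_width: 0.0852
```

```bash
python3 - <<'E'
from h import *
plan([.4413,-.3648,.12],[.4565,.8897,0])
E
```

```text
clock 45.2 hold now [ 0.4481 -0.3543  0.1513] z [ 0.002  0.005 -1.   ] x [0.438 0.899 0.005] F [-0.6 -0.5  0.2] w 0.0852 j [ 0.1   0.48  0.6   1.93 -0.37  0.84  2.02]
flip 1 twist tot [-0.    -0.003  0.01 ] |rows>= 1.0  then dp [-0.097 -0.012  0.261] |or dp before twist [-0.098 -0.014  0.26 ]
```

Emit:
{"api": "apply_moves", "payload": {
  "dp": [
    [-0.09, -0.01, 0.0],
    [0, 0, 0],
    [0, 0, 0],
    [0, 0, 0]
  ],
  "twist": [
    [0, -0.003, 0.009],
    [0, 0, 0],
    [0, 0, 0],
    [0, 0, 0]
  ],
  "jaw": [0, 0, 0, 0]
}}

```text
clock: 45.6
tcp_pos: [0.4426, -0.3654, 0.3079]
orientation: [2.676, 1.639, 0.0]
contact_force: [0.6, -0.8, 0.4]
grip_width: 0.0852
```

```bash
python3 - <<'E'
from h import *
f,o=wsave('w13')
P=pts(f,o);Z=P[...,2]
g=((Z>.050)&(Z<.075)&(f['z_map']>.1)); g[270:]=0
wrect(f,o,g,.064,'grip(depth)',100)
hsv=cv2.cvtColor(f['color'],cv2.COLOR_RGB2HSV)
sat=roi((hsv[...,1]>75),100,460,60,300).astype(np.uint8)
sf=cv2.morphologyEx(cv2.morphologyEx(sat,cv2.MORPH_OPEN,np.ones((3,3))),cv2.MORPH_CLOSE,np.ones((35,35)))
wrect(f,o,sf,.03,'stand',800)
plan([.4413,-.3648,.056],[.4565,.8897,0])
E
```

```text
grip(depth) px [284. 219.] area 865.0 c 439.9 -364.0 size 11.4 40.9 ang 63.0
grip(depth) px [505. 174.] area 3507.0 c 498.5 -209.3 size 55.9 110.2 ang 82.5
stand px [136. 274.] area 2415.0 c 434.4 -494.5 size 73.6 69.8 ang 53.9
stand px [284. 205.] area 7341.0 c 440.8 -364.7 size 60.6 82.9 ang 63.0
clock 45.65 hold now [ 0.4431 -0.3657  0.1531] z [ 0.002 -0.003 -1.   ] x [ 0.454  0.891 -0.001] F [ 0.2 -0.9 -0.4] w 0.0854 j [ 0.12  0.48  0.61  1.92 -0.37  0.84  2.02]
flip 1 twist tot [0.001 0.001 0.001] |rows>= 1.0  then dp [-0.002 -0.013  0.81 ] |or dp before twist [-0.    -0.015  0.81 ]
```

View pics/w13.png

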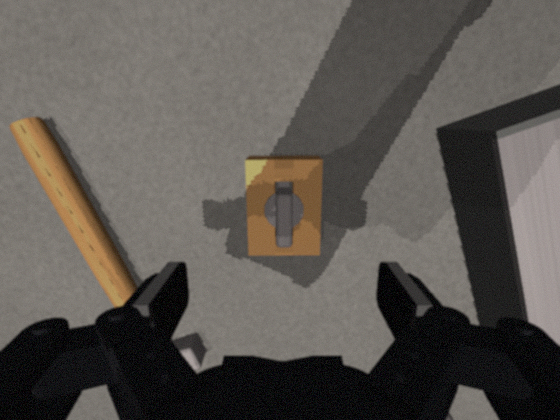

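Emit:
{"api": "apply_moves", "payload": {
  "dp": [
    [0, -0.022, 0.08],
    [0, 0, 0.14],
    [0, 0, 0.14],
    [0, 0, 0.14],
    [0, 0, 0.14],
    [0, 0, 0.1],
    [0, 0, 0.05],
    [0, 0, 0],
    [0, 0, 0]
  ],
  "twist": [
    [0, 0, 0],
    [0, 0, 0],
    [0, 0, 0],
    [0, 0, 0],
    [0, 0, 0],
    [0, 0, 0],
    [0, 0, 0],
    [0, 0, 0],
    [0, 0, 0]
  ],
  "jaw": [0, 0, 0, 0, 0, 0, 0, 0, 0]
}}

```text
clock: 46.55
tcp_pos: [0.4405, -0.3627, 0.2071]
orientation: [2.674, 1.643, 0.002]
contact_force: [0.6, -0.4, -0.6]
grip_width: 0.0854
```

```bash
python3 - <<'E'
from h import *
plan([.4405,-.3645,.056],[.4565,.8897,0])
E
```

```text
clock 46.55 hold now [ 0.441  -0.363   0.0524] z [ 0.003 -0.002 -1.   ] x [ 0.452  0.892 -0.   ] F [ 0.6 -0.4 -0.6] w 0.0854 j [ 0.2   0.63  0.5   1.98 -0.48  0.65  2.11]
flip 1 twist tot [0.002 0.    0.002] |rows>= 1.0  then dp [-0.014  0.007 -0.03 ] |or dp before twist [-0.014  0.007 -0.03 ]
```

Emit:
{"api": "apply_moves", "payload": {
  "dp": [
    [-0.013, 0.007, -0.03],
    [0, 0, 0],
    [0, 0, 0],
    [0, 0, 0],
    [0, 0, 0],
    [0, 0, 0],
    [0, 0, 0],
    [0, 0, 0],
    [0, 0, 0],
    [0, 0, 0]
  ],
  "twist": [
    [0.002, 0, 0.002],
    [0, 0, 0],
    [0, 0, 0],
    [0, 0, 0],
    [0, 0, 0],
    [0, 0, 0],
    [0, 0, 0],
    [0, 0, 0],
    [0, 0, 0],
    [0, 0, 0]
  ],
  "jaw": [0, 0, 150, 200, 255, 255, 255, 255, 255, 255],
  "grip_force": 30
}}

```text
clock: 47.55
tcp_pos: [0.4415, -0.3654, 0.2137]
orientation: [2.677, 1.637, 0.002]
contact_force: [-0.2, -0.1, 0.0]
grip_width: 0.0113
```

```bash
python3 - <<'E'
from h import *
plan([.4405,-.3645,.056],[.4565,.8897,0])
E
```

```text
clock 47.55 hold now [ 0.4419 -0.3657  0.059 ] z [ 0.003 -0.002 -1.   ] x [ 0.456  0.89  -0.001] F [-0.2 -0.1  0. ] w 0.0113 j [ 0.2   0.62  0.51  1.97 -0.48  0.67  2.11]
flip 1 twist tot [0.002 0.    0.   ] |rows>= 1.0  then dp [ 0.003 -0.01   0.025] |or dp before twist [ 0.003 -0.01   0.025]
```

Emit:
{"api": "apply_moves", "payload": {
  "dp": [
    [0, 0, -0.05],
    [0, 0, -0.1],
    [0, 0, -0.15],
    [0, 0, -0.2],
    [0, 0, -0.3],
    [0, 0, -0.3],
    [0, 0, -0.2],
    [0, 0, -0.1],
    [0, 0, 0],
    [0, 0, 0]
  ],
  "twist": [
    [0, 0, 0],
    [0, 0, 0],
    [0, 0, 0],
    [0, 0, 0],
    [0, 0, 0],
    [0, 0, 0],
    [0, 0, 0],
    [0, 0, 0],
    [0, 0, 0],
    [0, 0, 0]
  ],
  "jaw": [255, 255, 255, 255, 255, 255, 255, 255, 255, 255]
}}

```text
clock: 48.55
tcp_pos: [0.4391, -0.3647, 0.3918]
orientation: [2.681, 1.635, 0.002]
contact_force: [0.4, 0.2, -0.6]
grip_width: 0.0114
```

```bash
python3 - <<'E'
from h import *
plan([.500,-.155,.22],MY)
f,o=wsave('w14')
save('scene','s14')
a=f['color'][200:360,200:360];cv2.imwrite('pics/w14c.png',cv2.resize(a,None,fx=3.7,fy=3.7,interpolation=cv2.INTER_CUBIC)[:,:,::-1])
E
```

```text
clock 48.55 hold now [ 0.4394 -0.3648  0.2371] z [ 0.002 -0.001 -1.   ] x [0.458 0.889 0.   ] F [ 0.4  0.2 -0.6] w 0.0114 j [ 0.05  0.37  0.68  1.86 -0.28  1.    1.95]
flip 1 twist tot [ 0.001  0.    -0.171] |rows>= 3.0  then dp [1.795 0.298 0.143] |or dp before twist [ 1.786 -0.349  0.143]
```

View pics/w14.png

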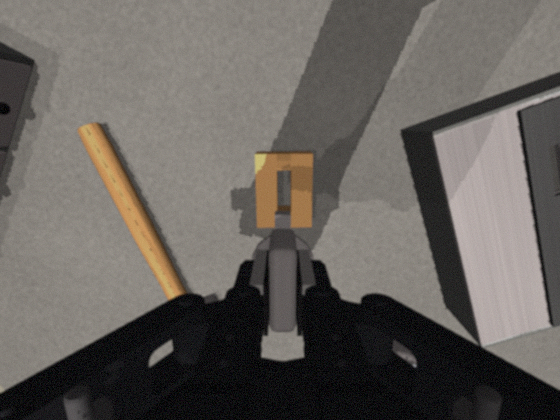

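View pics/w14c.png

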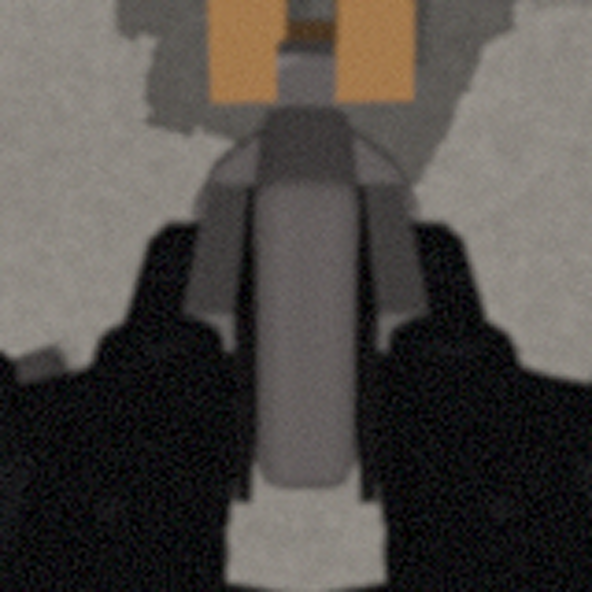

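```bash
python3 - <<'E'
from h import *
f,o=loadw('w14');K=f['intrinsics'];H=f['hand_eye']
print(f['z_map'][290,283])
for zt in [.1475,.1497,.152]:
  out=[]
  for u,v in [(282.8,249.2),(282.8,331.6),(269,290),(296.8,290)]:
    d=H[:3,:3]@np.array([(u-K[0,2])/K[0,0],(v-K[1,2])/K[1,1],1]);c=H[:3,3]
    out.append((c+d*(zt-c[2])/d[2])[:2]*1000)
  out=np.array(out).round(1); print(zt,out.tolist(),'centre y',out[:2,1].mean(),'len',np.diff(out[:2,1]),'w',out[3,0]-out[2,0])
E
```

```text
0.13315912
0.1475 [[-0.5, -21.3], [-0.5, 16.2], [-6.1, -3.4], [5.1, -3.4]] centre y -2.5500000000000007 len [37.5] w 11.2
0.1497 [[-0.5, -20.4], [-0.5, 17.9], [-6.2, -2.2], [5.3, -2.2]] centre y -1.25 len [38.3] w 11.5
0.152 [[-0.5, -19.4], [-0.5, 19.6], [-6.4, -0.9], [5.4, -0.9]] centre y 0.10000000000000142 len [39.] w 11.8
```

Emit:
{"api": "apply_moves", "payload": {
  "dp": [
    [0, 0, 0],
    [0, 0, 0],
    [0, 0, 0],
    [0.2, 0.06, 0],
    [0.35, 0.1, 0],
    [0.35, 0.1, 0],
    [0.35, 0.1, 0],
    [0.25, 0.08, 0],
    [0.15, 0.06, 0],
    [0.1, 0.02, 0],
    [0, 0, 0],
    [0, 0, 0]
  ],
  "twist": [
    [0, 0, -0.057],
    [0, 0, -0.057],
    [0, 0, -0.057],
    [0, 0, 0],
    [0, 0, 0],
    [0, 0, 0],
    [0, 0, 0],
    [0, 0, 0],
    [0, 0, 0],
    [0, 0, 0],
    [0, 0, 0],
    [0, 0, 0]
  ],
  "jaw": [255, 255, 255, 255, 255, 255, 255, 255, 255, 255, 255, 255]
}}

```text
clock: 49.85
tcp_pos: [0.5216, -0.1544, 0.3743]
orientation: [-2.321, -2.084, 0.029]
contact_force: [-0.3, -0.6, -1.3]
grip_width: 0.0111
```

```bash
python3 - <<'E'
from h import *
plan([.524,-.1375,.24],MY)
f,o=wsave('w15')
E
```

```text
clock 49.85 hold now [ 0.5171 -0.1538  0.2196] z [-0.029  0.004 -1.   ] x [0.107 0.994 0.001] F [-0.3 -0.6 -1.3] w 0.0111 j [-0.25  0.33  0.53  1.92 -0.2   0.97  1.83]
flip 1 twist tot [-0.014 -0.001  0.005] |rows>= 1.0  then dp [ 0.143  0.003 -0.17 ] |or dp before twist [ 0.143  0.    -0.17 ]
```

View pics/w15.png

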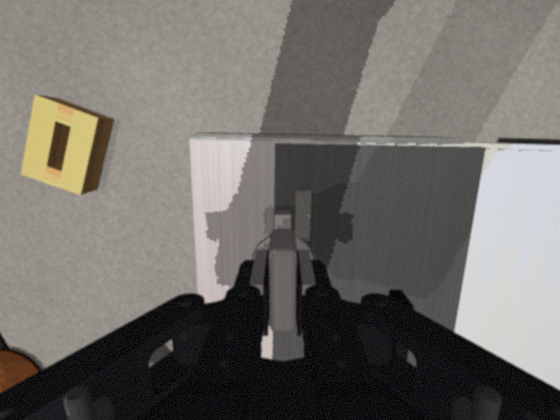

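Emit:
{"api": "apply_moves", "payload": {
  "dp": [
    [0, 0, 0],
    [0.06, 0.2, -0.05],
    [0.06, 0.2, -0.05],
    [0.02, 0.1, 0],
    [0, 0, 0],
    [0, 0, 0],
    [0, 0, 0]
  ],
  "twist": [
    [-0.014, -0.001, 0.005],
    [0, 0, 0],
    [0, 0, 0],
    [0, 0, 0],
    [0, 0, 0],
    [0, 0, 0],
    [0, 0, 0]
  ],
  "jaw": [255, 255, 255, 255, 255, 255, 255]
}}

```text
clock: 50.6
tcp_pos: [0.5789, -0.1556, 0.3851]
orientation: [2.366, 2.066, -0.009]
contact_force: [-0.5, -0.5, -1.0]
grip_width: 0.0113
```

```bash
python3 - <<'E'
from h import *
plan([.524,-.1375,.24],MY)
f,o=wsave('w16')
a=f['color'][80:260,210:390];cv2.imwrite('pics/w16c.png',cv2.resize(a,None,fx=3.3,fy=3.3,interpolation=cv2.INTER_CUBIC)[:,:,::-1])
E
```

```text
clock 50.6 hold now [ 0.5783 -0.1562  0.2304] z [-0.004 -0.004 -1.   ] x [ 0.135  0.991 -0.004] F [-0.5 -0.5 -1. ] w 0.0113 j [-0.24  0.41  0.52  1.79 -0.23  1.01  1.81]
flip 1 twist tot [-0.002  0.002 -0.008] |rows>= 1.0  then dp [ 0.096 -0.472 -0.08 ] |or dp before twist [ 0.088 -0.474 -0.079]
```

View pics/w16c.png

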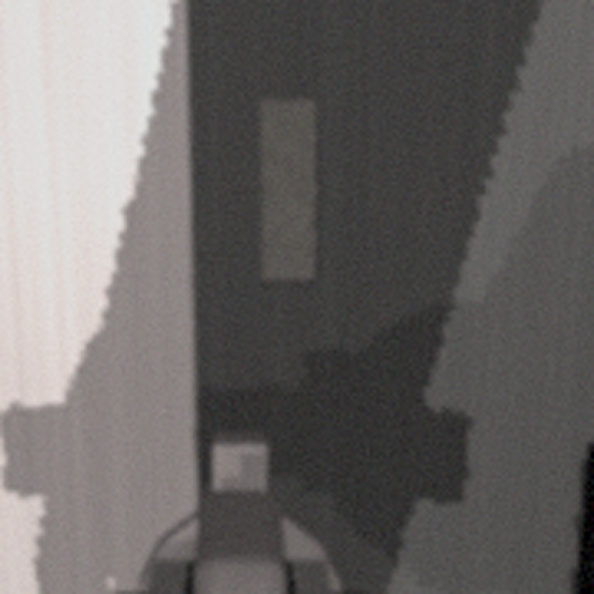

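```bash
python3 - <<'E'
from h import *
f,o=loadw('w16')
c=f['color'].astype(int);P=pts(f,o)
m=roi((c.max(2)>75),275,320,95,180)
for z in (.085,.079,.074): wrect(f,o,m,z,f'slot z{z}',100)
print(c[140,280:315].max(1).tolist()); print(c[100:175,297].max(1).tolist()); print(P[140,298],P[120,298],P[140,275])
m=roi((c.max(2)<78),265,320,85,250)
f,o=loadw('w11');c=f['color'].astype(int)
print(c[93,155:190].max(1).tolist());print(c[55:135,173].max(1).tolist());P=pts(f,o);print(P[93,165:182].round(3).tolist()[::3])
E
python3 - <<'E'
import cv2
a=cv2.imread('pics/w11.png')[45:145,120:230];cv2.imwrite('pics/w11c.png',cv2.resize(a,None,fx=5.5,fy=5.5,interpolation=cv2.INTER_CUBIC))
E
```

```text
slot z0.085 px [297. 137.] area 801.0 c 523.3 -137.6 size 13.4 43.4 ang 82.6
slot z0.079 px [297. 137.] area 801.0 c 523.6 -137.4 size 13.6 44.4 ang 82.6
slot z0.074 px [297. 137.] area 801.0 c 523.9 -137.3 size 13.9 45.2 ang 82.6
[66, 61, 59, 72, 66, 64, 65, 64, 70, 69, 83, 85, 88, 93, 87, 92, 84, 90, 92, 85, 85, 88, 87, 86, 82, 78, 61, 59, 66, 65, 63, 63, 63, 66, 63]
[67, 56, 67, 62, 64, 61, 60, 64, 66, 69, 71, 84, 85, 82, 92, 90, 86, 81, 94, 84, 83, 87, 89, 89, 92, 88, 90, 82, 87, 85, 83, 84, 80, 86, 89, 85, 87, 89, 86, 91, 90, 90, 91, 95, 92, 84, 89, 88, 86, 92, 89, 93, 84, 89, 85, 87, 88, 82, 86, 91, 90, 89, 89, 87, 75, 68, 65, 64, 63, 62, 62, 65, 61, 67, 61]
[ 0.53043618 -0.13401986 -0.00136148] [ 0.50961992 -0.13145648 -0.00148439] [ 0.52282345 -0.15598045  0.0841365 ]
[77, 77, 73, 75, 78, 79, 78, 79, 77, 65, 41, 38, 46, 44, 59, 62, 67, 72, 72, 71, 73, 73, 71, 72, 73, 70, 72, 81, 80, 82, 84, 84, 79, 82, 80]
[73, 73, 80, 74, 74, 78, 76, 74, 63, 54, 44, 56, 67, 71, 70, 67, 72, 69, 69, 66, 72, 63, 69, 72, 69, 66, 62, 70, 73, 72, 76, 74, 71, 69, 72, 70, 74, 71, 72, 69, 72, 66, 73, 67, 73, 66, 72, 70, 70, 71, 70, 74, 73, 72, 71, 71, 72, 69, 69, 67, 73, 70, 70, 71, 68, 70, 71, 70, 71, 77, 78, 86, 79, 87, 78, 77, 81, 82, 81, 79]
[[0.522, -0.143, 0.085], [0.522, -0.144, 0.076], [0.512, -0.167, -0.003], [0.513, -0.164, -0.002], [0.513, -0.16, -0.001], [0.514, -0.157, -0.002]]
```

View pics/w11c.png

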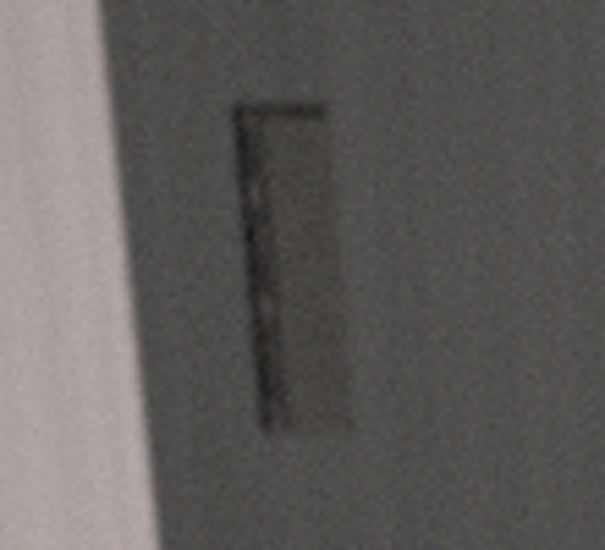

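Emit:
{"api": "apply_moves", "payload": {
  "dp": [
    [0.02, -0.1, 0],
    [0.03, -0.2, 0.05],
    [0.03, -0.12, 0.1],
    [0.01, -0.04, 0.08],
    [0, 0, 0.02],
    [0, 0, 0],
    [0, 0, 0]
  ],
  "twist": [
    [-0.002, 0.002, -0.008],
    [0, 0, 0],
    [0, 0, 0],
    [0, 0, 0],
    [0, 0, 0],
    [0, 0, 0],
    [0, 0, 0]
  ],
  "jaw": [255, 255, 255, 255, 255, 255, 255]
}}

```text
clock: 51.35
tcp_pos: [0.5212, -0.1397, 0.3543]
orientation: [2.351, 2.083, 0.001]
contact_force: [-0.1, -0.3, -1.6]
grip_width: 0.0113
```

```bash
python3 - <<'E'
from h import *
plan([.5247,-.1375,.155],[.121,.9926,0])
E
```

```text
clock 51.35 hold now [ 0.5214 -0.1396  0.1996] z [ 0.001  0.    -1.   ] x [0.121 0.993 0.   ] F [-0.1 -0.3 -1.6] w 0.0113 j [-0.27  0.34  0.52  1.96 -0.21  0.9   1.81]
flip 1 twist tot [ 0. -0.  0.] |rows>= 1.0  then dp [0.021 0.027 0.372] |or dp before twist [0.021 0.026 0.372]
```

Emit:
{"api": "apply_moves", "payload": {
  "dp": [
    [0.02, 0.025, 0.08],
    [0, 0, 0.1],
    [0, 0, 0.1],
    [0, 0, 0.05],
    [0, 0, 0],
    [0, 0, 0]
  ],
  "twist": [
    [0, 0, 0],
    [0, 0, 0],
    [0, 0, 0],
    [0, 0, 0],
    [0, 0, 0],
    [0, 0, 0]
  ],
  "jaw": [255, 255, 255, 255, 255, 255]
}}

```text
clock: 51.95
tcp_pos: [0.5264, -0.1378, 0.3107]
orientation: [2.351, 2.083, 0.0]
contact_force: [-0.6, 0.0, -0.7]
grip_width: 0.0116
```

```bash
python3 - <<'E'
from h import *
plan([.5247,-.1375,.155],[.121,.9926,0])
f,o=wsave('w17');save('scene','s17')
a=f['color'][170:300,210:350];cv2.imwrite('pics/w17c.png',cv2.resize(a,None,fx=4.5,fy=4.5,interpolation=cv2.INTER_CUBIC)[:,:,::-1])
E
```

```text
clock 51.95 hold now [ 0.5265 -0.1379  0.156 ] z [ 0.001 -0.001 -1.   ] x [ 0.12   0.993 -0.001] F [-0.6  0.  -0.7] w 0.0116 j [-0.25  0.41  0.49  1.98 -0.26  0.81  1.84]
flip 1 twist tot [0. 0. 0.] |rows>= 1.0  then dp [ 0.001 -0.014  0.008] |or dp before twist [ 0.001 -0.014  0.008]
```

View pics/w17c.png

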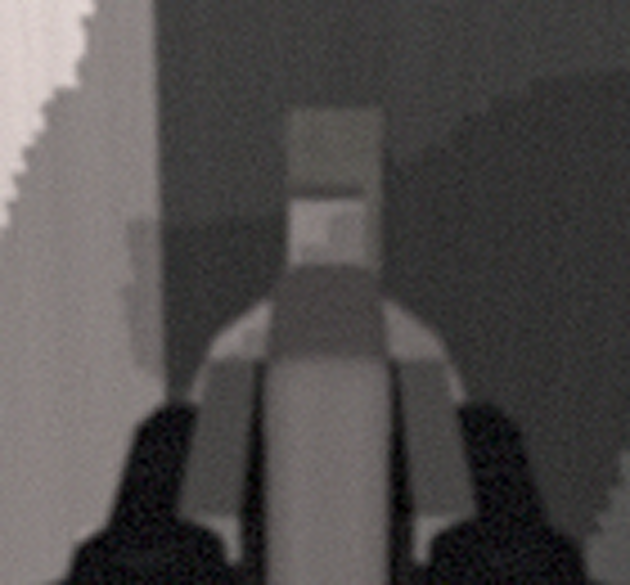

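```bash
python3 - <<'E'
from h import *
f,o=loadw('w17');K=f['intrinsics'];H=f['hand_eye']
def tc(u,v,zt):
    d=H[:3,:3]@np.array([(u-K[0,2])/K[0,0],(v-K[1,2])/K[1,1],1]);c=H[:3,3]
    return ((c+d*(zt-c[2])/d[2])*1000).round(1)
print('bar end top edge',tc(282.7,214,.1997),'bottom edge',tc(282.7,170+187/4.5,.2077))
zs=.3107-.085
print('slot end',tc(284.3,193.8,zs))
print('bar sides',tc(210+287/4.5,220,.1997),tc(210+367/4.5,220,.1997),'slot sides',tc(210+287/4.5,200,zs),tc(210+382/4.5,200,zs))
E
```

```text
bar end top edge [ -0.4 -20.5 199.7] bottom edge [ -0.4 -19.6 207.7]
slot end [  0.7 -26.  225.7]
bar sides [ -5.3 -17.  199.7] [  4.5 -17.  199.7] slot sides [ -5.9 -22.  225.7] [  7.3 -22.  225.7]
```

Emit:
{"api": "apply_moves", "payload": {
  "dp": [
    [0.009, -0.02, 0],
    [0, 0, 0],
    [0, 0, 0]
  ],
  "twist": [
    [0, 0, 0],
    [0, 0, 0],
    [0, 0, 0]
  ],
  "jaw": [255, 255, 255]
}}

```text
clock: 52.35
tcp_pos: [0.5243, -0.1364, 0.3121]
orientation: [2.349, 2.081, 0.004]
contact_force: [0.1, 0.5, -0.2]
grip_width: 0.0116
```

```bash
python3 - <<'E'
from h import *
plan([.5265-.0023*.993+.001*.12,-.1379+.0023*.118+.001,.114],[.121,.9926,0])
E
```

```text
clock 52.35 hold now [ 0.5248 -0.1365  0.1574] z [ 0.004 -0.001 -1.   ] x [ 0.121  0.993 -0.   ] F [ 0.1  0.5 -0.2] w 0.0116 j [-0.25  0.4   0.49  1.99 -0.26  0.81  1.84]
flip 1 twist tot [0.002 0.    0.   ] |rows>= 1.0  then dp [-0.001  0.001  0.362] |or dp before twist [-0.001 -0.001  0.362]
```

Emit:
{"api": "apply_moves", "payload": {
  "dp": [
    [0, 0, 0.05],
    [0, 0, 0.05],
    [0, 0, 0.05],
    [0, 0, 0.05],
    [0, 0, 0.03],
    [0, 0, 0]
  ],
  "twist": [
    [0, 0, 0],
    [0, 0, 0],
    [0, 0, 0],
    [0, 0, 0],
    [0, 0, 0],
    [0, 0, 0]
  ],
  "jaw": [255, 255, 255, 255, 255, 255]
}}

```text
clock: 52.95
tcp_pos: [0.5243, -0.1363, 0.2818]
orientation: [2.349, 2.082, 0.003]
contact_force: [-0.7, 0.8, -0.9]
grip_width: 0.0113
```

```bash
python3 - <<'E'
from h import *
plan([.5243,-.1366,.114],[.121,.9926,0])
E
```

```text
clock 52.95 hold now [ 0.5248 -0.1364  0.1271] z [ 0.003 -0.    -1.   ] x [ 0.12   0.993 -0.   ] F [-0.7  0.8 -0.9] w 0.0113 j [-0.23  0.45  0.47  2.01 -0.29  0.75  1.86]
flip 1 twist tot [0.002 0.    0.   ] |rows>= 1.0  then dp [-0.003  0.     0.109] |or dp before twist [-0.002  0.     0.109]
```

Bar tip is about 11 mm below the cover top with no force. Continue to collar contact.

Emit:
{"api": "apply_moves", "payload": {
  "dp": [
    [0, 0, 0.04],
    [0, 0, 0.03],
    [0, 0, 0.02],
    [0, 0, 0]
  ],
  "twist": [
    [0, 0, 0],
    [0, 0, 0],
    [0, 0, 0],
    [0, 0, 0]
  ],
  "jaw": [255, 255, 255, 255]
}}

```text
clock: 53.35
tcp_pos: [0.5245, -0.1364, 0.2701]
orientation: [2.349, 2.082, 0.003]
contact_force: [-0.5, 0.7, -0.8]
grip_width: 0.0113
```

Emit:
{"api": "apply_moves", "payload": {
  "dp": [
    [0, 0, 0.01],
    [0, 0, 0.01],
    [0, 0, 0]
  ],
  "twist": [
    [0, 0, 0],
    [0, 0, 0],
    [0, 0, 0]
  ],
  "jaw": [255, 255, 255]
}}

```text
clock: 53.65
tcp_pos: [0.5247, -0.1367, 0.2689]
orientation: [2.35, 2.081, 0.005]
contact_force: [0.2, -1.6, -1.0]
grip_width: 0.0117
```

Emit:
{"api": "apply_moves", "payload": {
  "dp": [
    [0, 0, 0.01],
    [0, 0, 0.01],
    [0, 0, 0]
  ],
  "twist": [
    [0, 0, 0],
    [0, 0, 0],
    [0, 0, 0]
  ],
  "jaw": [255, 255, 255]
}}

```text
clock: 53.95
tcp_pos: [0.525, -0.1371, 0.269]
orientation: [2.35, 2.081, 0.008]
contact_force: [0.2, -0.2, -1.2]
grip_width: 0.0113
```

```bash
python3 - <<'E'
from h import *
plan([.5243,-.1366,.114],[.121,.9926,0])
f,o=wsave('w18');save('scene','s18')
a=f['color'][170:340,200:370];cv2.imwrite('pics/w18c.png',cv2.resize(a,None,fx=3.5,fy=3.5,interpolation=cv2.INTER_CUBIC)[:,:,::-1])
E
```

```text
clock 53.95 hold now [ 0.5258 -0.1368  0.1143] z [ 0.006  0.002 -1.   ] x [0.121 0.993 0.002] F [ 0.2 -0.2 -1.2] w 0.0113 j [-0.21  0.47  0.45  2.01 -0.31  0.72  1.88]
flip 1 twist tot [ 0.003 -0.001  0.   ] |rows>= 1.0  then dp [ 0.003 -0.006  0.002] |or dp before twist [ 0.003 -0.006  0.002]
```

View pics/w18c.png

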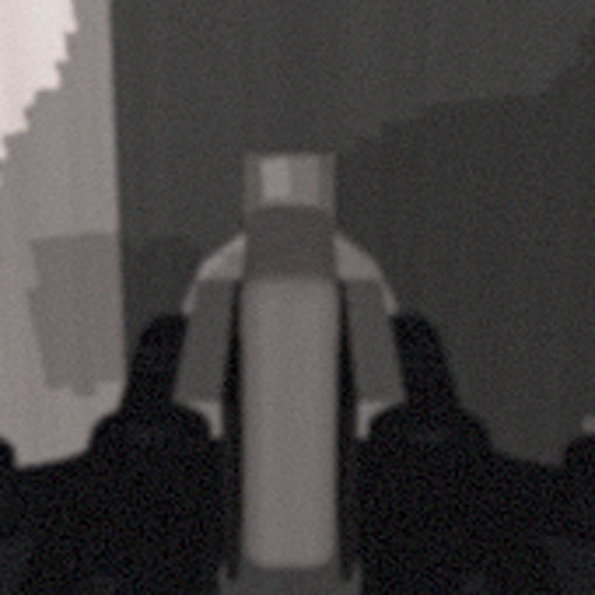

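Emit:
{"api": "apply_moves", "payload": {
  "dp": [
    [0, 0, 0],
    [0, 0, 0],
    [0, 0, 0],
    [0, 0, 0],
    [0, 0, 0],
    [0, 0, 0],
    [0, 0, 0],
    [0, 0, 0],
    [0, 0, 0],
    [0, 0, 0],
    [0, 0, 0],
    [0, 0, 0],
    [0, 0, 0],
    [0, 0, 0]
  ],
  "twist": [
    [0, 0, 0.04],
    [0, 0, 0.065],
    [0, 0, 0.065],
    [0, 0, 0.065],
    [0, 0, 0.065],
    [0, 0, 0.065],
    [0, 0, 0.065],
    [0, 0, 0.065],
    [0, 0, 0.065],
    [0, 0, 0.065],
    [0, 0, 0.065],
    [0, 0, 0.05],
    [0, 0, 0],
    [0, 0, 0]
  ],
  "jaw": [255, 255, 255, 255, 255, 255, 255, 255, 255, 255, 255, 255, 255, 255]
}}

```text
clock: 55.45
tcp_pos: [0.5281, -0.138, 0.2687]
orientation: [3.127, -0.25, 0.023]
contact_force: [-1.2, -0.1, 3.0]
grip_width: 0.0115
```

```bash
python3 - <<'E'
from h import *
plan([.5243,-.1372,.114],[.9926,-.121,0])
wsave('w19')
E
```

```text
clock 55.45 hold now [ 0.5303 -0.1389  0.114 ] z [ 0.014 -0.006 -1.   ] x [ 0.987 -0.159  0.015] F [-1.2 -0.1  3. ] w 0.0115 j [-0.51  0.6   0.88  2.03 -0.65  0.8   0.59]
flip 1 twist tot [ 0.002 -0.007 -0.018] |rows>= 1.0  then dp [-0.032 -0.002  0.   ] |or dp before twist [-0.032 -0.001 -0.   ]
```

View pics/w19.png

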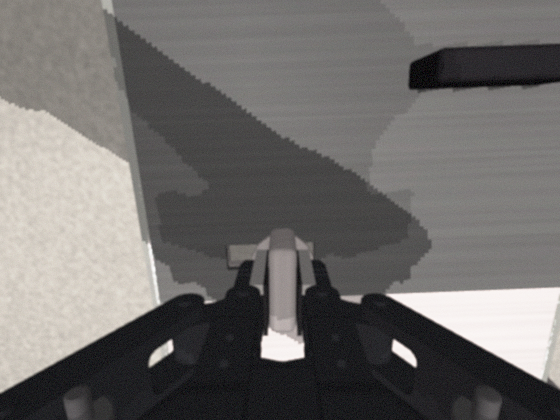

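Emit:
{"api": "apply_moves", "payload": {
  "dp": [
    [0, 0, 0],
    [-0.025, 0, 0],
    [-0.025, 0, 0],
    [0, 0, 0],
    [0, 0, 0]
  ],
  "twist": [
    [0.002, -0.007, -0.018],
    [0, 0, 0],
    [0, 0, 0],
    [0, 0, 0],
    [0, 0, 0]
  ],
  "jaw": [255, 255, 255, 255, 255]
}}

```text
clock: 56.0
tcp_pos: [0.5218, -0.1374, 0.2687]
orientation: [-3.135, 0.179, -0.001]
contact_force: [1.0, -1.0, -0.5]
grip_width: 0.0116
```

```bash
python3 - <<'E'
from h import *
plan([.5236,-.1380,.114],[.9926,-.121,0])
wsave('w20')
E
```

```text
clock 56.0 hold now [ 0.5219 -0.1371  0.114 ] z [ 0.     0.001 -1.   ] x [ 0.993 -0.114  0.   ] F [ 1.  -1.  -0.5] w 0.0116 j [-0.51  0.59  0.87  2.04 -0.63  0.8   0.63]
flip 1 twist tot [-0.001 -0.     0.003] |rows>= 1.0  then dp [0.016 0.004 0.   ] |or dp before twist [0.016 0.004 0.   ]
```

Emit:
{"api": "apply_moves", "payload": {
  "dp": [
    [0.012, 0, 0],
    [0, 0, 0],
    [0, 0, 0],
    [0, 0, 0],
    [0, 0, 0],
    [0, 0, 0],
    [0, 0, 0],
    [0, 0, -0.1],
    [0, 0, -0.2],
    [0, 0, -0.3],
    [0, 0, -0.3],
    [0, 0, -0.3],
    [0, 0, -0.1],
    [0, 0, 0]
  ],
  "twist": [
    [0, 0, 0],
    [0, 0, 0],
    [0, 0, 0],
    [0, 0, 0],
    [0, 0, 0],
    [0, 0, 0],
    [0, 0, 0],
    [0, 0, 0],
    [0, 0, 0],
    [0, 0, 0],
    [0, 0, 0],
    [0, 0, 0],
    [0, 0, 0],
    [0, 0, 0]
  ],
  "jaw": [255, 255, 200, 150, 100, 60, 60, 60, 60, 60, 60, 60, 60, 60]
}}

```text
clock: 57.45
tcp_pos: [0.5224, -0.139, 0.4332]
orientation: [-3.135, 0.184, 0.004]
contact_force: [0.2, -0.3, -0.6]
grip_width: 0.0652
```

```bash
python3 - <<'E'
from h import *
plan([.5236,-.1380,.114],[.9926,-.121,0])
f,o=wsave('w21');save('scene','s21');save('top','t21')
P=pts(f,o);Z=P[...,2]
g=roi((Z>.112)&(Z<.128)&(f['z_map']>.1),200,360,120,270)
wrect(f,o,g,.119,'grip',100); q=P[g];print(len(q),np.median(q,0).round(4))
E
```

```text
clock 57.45 hold now [ 0.5219 -0.1387  0.2785] z [-0.003  0.002 -1.   ] x [ 0.993 -0.117 -0.003] F [ 0.2 -0.3 -0.6] w 0.0652 j [-0.71  0.39  1.11  1.89 -0.39  1.11  0.43]
flip 1 twist tot [-0.001  0.001  0.002] |rows>= 1.0  then dp [ 0.009 -0.009  1.37 ] |or dp before twist [ 0.013 -0.007  1.37 ]
grip px [284. 197.] area 495.5 c 522.2 -137.3 size 39.4 11.7 ang 83.7
545 [ 0.5225 -0.137   0.1172]
```

View pics/w21.png

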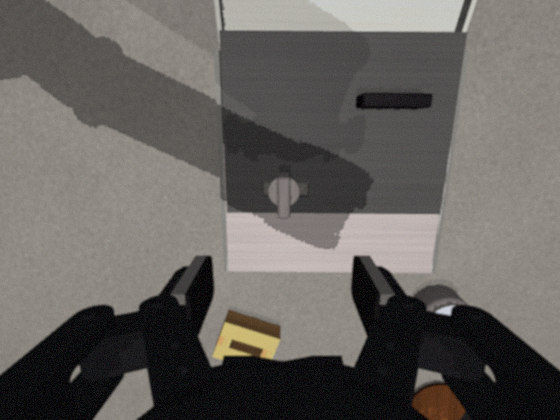

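View pics/s21.png

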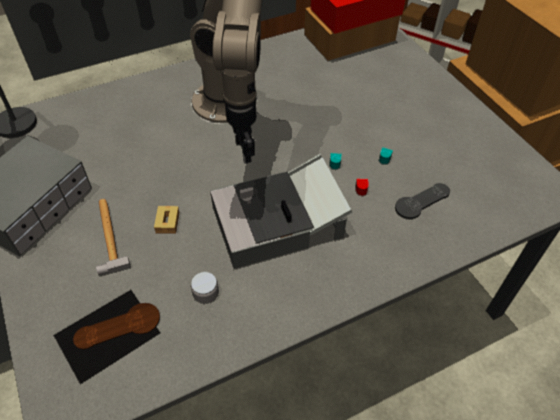

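```bash
python3 - <<'E'
from h import *
for n,a in [('w11',(255,300,160,260)),('w21',(345,440,85,115))]:
    f,o=loadw(n);mx=f['color'].max(2);wrect(f,o,roi(mx<30,*a),.115,n+' handle',100)
a=np.load('pics/top0.npz')['color'];b=np.load('pics/t21.npz')['color']
d=np.abs(a.astype(int)-b).max(2)>50;cv2.imwrite('pics/diff.png',d.astype(np.uint8)*255);cv2.imwrite('pics/t21.png',b[:,:,::-1])
for k,(u0,u1,v0,v1) in dict(hammer=(435,470,210,310),tin=(365,398,145,178),sole=(420,515,120,195),plate2=(98,175,150,190)).items(): print(k,d[v0:v1,u0:u1].sum())
E
```

```text
w11 handle px [276. 212.] area 1021.0 c 625.8 -64.1 size 13.3 61.7 ang 81.8
w21 handle px [400. 102.] area 239.0 c 624.6 -65.4 size 11.3 61.9 ang 83.3
hammer 0
tin 0
sole 0
plate2 0
```

View pics/t21.png

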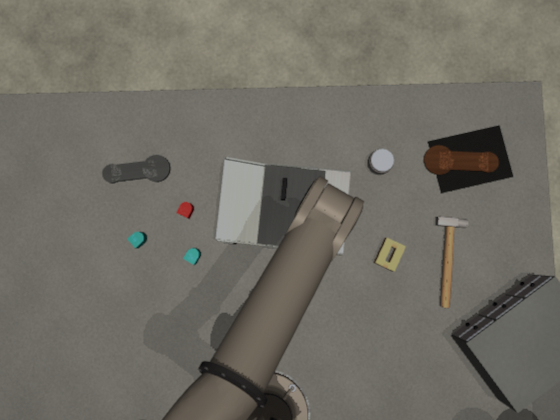

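```bash
python3 - <<'E'
from h import *
print(r.hand_in())
E
```

```text
the job is handed in; nothing more can be done
None
```

I finished the whole sequence and handed the job in at about 57.5 s. No verdict was reported, so what follows is my own checking.

**What I did:** I slid the cover back to its end stop and released the three wooden heel blocks on the shelf. I counted only three natural-wood blocks, so I took the fourth as absent, and I left the red and turquoise look-alikes alone. I then pushed the cover shut (about 91 mm of travel), lowered the T-key through both slots until its collar met the cover, turned it a quarter turn and let go.

**Last checks:**
- **T-key:** It stands about 1 mm from the slot's middle, turned about 90°. The top of its grip was about 2 mm below the calculated height, which is within the calibration error.
- **Cover:** The handle is within about 1.5 mm of where it sat when I first shut it.
- **Other objects:** The hammer, tin and both sole-shaped objects show no change from the first top picture.
- **Blocks:** All three lay flat against the stop when last seen, just before I shut the cover. They are hidden now, so I could not look at them again.

**What disagreed:**
- **One block turned:** The first block I placed was later found turned about 40° and shifted towards the +x rail, probably the announced knock. I judged it still flat and within limits, and left it.
- **T-key drift:** The key drifted about 6 mm along the slot while I turned it. I moved it back to the middle before letting go.

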